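Feel out a handle blank's tang hole and hold it hole-up

ROBOT

A 7-joint arm with a two-finger parallel gripper is mounted at the origin on the work surface; the furniture and walls round the work are solid. World frame = base frame: x ahead of the robot, y to its left, z up, the work surface at z = 0. Lengths are in m, angles in rad, forces in N, time in s.
With the tool pointing down it reaches from about 0.425 to 0.925 m from the base axis. Payload 6.8 kg.
Tool frame: the origin (TCP) lies midway between the tips of the shut fingers; the grasp point (between the pads) lies 19 mm behind it; z points along the fingers, y is the direction in which the jaws open and shut (so a half turn about z gives the same grasp; the last joint's range is limited). The gripper opens to 85 mm and grips with 20 to 120 N. Pads are 22 mm wide; open, the fingers measure 114 mm over their backs; the gripper's body (76 mm by 85 mm) begins 54 mm behind the grasp point. The pads swing forward as they close: fully open they stand 13 mm farther back than shut.
Start: joints at [1.033, 0.477, 0.022, 1.555, -0.011, 1.109, -0.083], TCP at [0.281, -0.614, 0.205] pointing down, gripper open.
Joint ranges: [-2.96, 2.96], [-0.34, 2.1], [-1.41, 1.46], [0.24, 2.44], [-1.37, 4.51], [0.17, 1.92], [-2.96, 2.96]. Speed limits (rad/s): [2.39, 2.39, 3.14, 3.14, 3.14, 3.14, 3.14].

INTERFACE

Orientations are given as a unit quaternion [w, x, y, z].
In Python, from station import status, eyes, workorder gives the robot as it stands. The module is installed in compiled form; this text tells all that it offers.
- The arm moves only by the shell command python3 -m jog 'ROWS' [FORCE]. ROWS is text: rows parted by semicolons, each of 7 numbers parted by spaces: the shift along the tool's x, y, z in m, then the turn, a rotation vector about the tool's x, y, z in degrees, then the finger opening in m, from 0 to 0.0854. In form: dx dy dz rx ry rz jaw; .... A call has 1 to 5 rows; each row is the pose to reach, as a shift and turn from the pose commanded when the call began, along the tool's axes at that moment; what a row does not reach only later rows make up. A row lasts 1/10 s, in which the tool goes at most 50 mm and 8.59 degrees, less where a joint would pass 70% of its speed; a pose out of reach is approached as far as the arm can. A call with a gripper value outside its range is refused whole. The fingers move at their own pace and stop on an object; FORCE is the grip in N (left out, the last holds). Time passes only in rows, so rows that repeat a pose let the fingers close. It gives the time, the measured TCP pose, the force and the opening at its end, in the units of the state.
- status.get_obs(): the state, without advancing time (a new reading comes with each control period).
- eyes.read_camera(name): name is "scene" or "top" or "wrist"; returns a dict with "image" (480x640x3 uint8, red, green, blue), "intrinsics" (3x3 intrinsics, pixels), "position" and "orientation" of the camera in the world. Camera axes: x right, y up, looking along -z (the intrinsics and any distortion apply to the point x, -y, -z); pixel columns grow to the right and rows downward; lengths in m; the calibration is good to about 2 mm. A picture is of the moment at which its call begins. There is no depth.
- workorder.hand_in(): hands the job in, once; it reports no verdict.
The state is a dict: "t": time; "q": joint angles; "joint_vel": joint speeds; "joint_torque": joint torques, N m; "eef_pos": TCP position; "tool_rot": TCP orientation; "contact_force": force on the tool from outside, world axes, zero at the start; "torque": the same for the moment, N m; "gripper_width": opening from 0.0 (shut) to 1.0 (fully open).
Only numpy, scipy, OpenCV 4.12 (cv2) and the standard library are available. Lean on these libraries where they do the work, as an engineer would, in place of code of your own. Each camera call takes 0.05 s, during which the arm holds its last target.

TASK

A wooden tool-handle blank sits under the foot of the little hold-down: rock its lever over until the foot stands fully raised and stays up, then take the blank out. Both ends of the blank look alike, but one has only a shallow recess and the other the deep tang hole: feel on the level pin of the gauge block which end lets the pin go in deep (well past 15 mm). Then turn the blank upright with the deep hole facing straight up and finish still holding it there in the gripper, still, at least 12 cm above the bench and touching nothing else; do not disturb the slip stone, the offcut and the eraser.

Things in the scene. Friction and masses are not known exactly. Their poses are not given: they have to be found in the camera images.
- seat (a point): Middle of the hold-down's seat, on top of its 12 mm thick wooden board (120 x 200 mm), which is fixed to the bench; z up, y from the lever's post towards the seat, x across the board. The board reaches 60 mm from here to +x, -x and +y, and 140 mm to -y. The blank lies on the board about here, turned to any angle.
- lever_pivot (a point): Pivot of the hold-down's lever (a level pin along x) between two steel cheeks, 34 mm wide over the pin and 74 mm high over the bench; fixed to the board, axes as seat. It lies 110 mm from the seat towards -y, 66 mm above the bench.
- hold_lever (a joint): Angle of the steel lever about the pivot: at 0 the 110 mm arm lies level towards +y of the seat with its foot on the blank; it grows as the arm rises, to its stop at 1.8 (fully raised, leaning back past vertical, its end 185 mm above the bench). Friction holds it wherever it is left (about 2 to 3 N at the ball moves it).
- lever_ball (a point): Centre of the black ball, 20 mm across, at the end of the lever's 5 mm radius tail, 68 mm from the pivot. At joint 0 the tail stands up from the pivot, leaning 10 degrees from vertical away from the seat; pushing the ball over away from the seat and down, round the pivot, raises the foot; at the stop the tail points away from the seat, 23 degrees below level.
- blank_center (a point): Centre of the loose plain wooden handle blank, 90 x 40 x 40 mm, about 0.09 kg; x along its length (which of the two x ends has the deep hole is to be felt), z up while it lies flat. In the middle of each end face is a round hole 17 mm across: one 34 mm deep, the other a recess only 6 mm deep.
- pin_tip (a point): Tip of the gauge's level steel pin, 8 mm across, round-ended, 60 mm above the bench. The pin points to -x, 26 mm free; behind it a collar 18 mm across and an upright wooden block 82 mm high, 70 mm wide, its face 29 mm behind the tip, fixed to the bench. From 90 to 160 mm before the tip, 60 mm to either side, the bench is free for setting the blank down.
- slip_stone_center (a point): Centre of a loose grey slip stone, 40 x 100 x 11 mm, lying flat; a bystander.
- offcut_1_center (a point): Centre of a loose plain offcut without holes, 45 x 90 x 32 mm, lying flat; a bystander.
- eraser_center (a point): Centre of a loose eraser, 19 x 42 x 13 mm, lying flat; a bystander.
Not all that is in view belongs to the job. Of the things shaped like the part that bears pin_tip, the dark wooden one is meant.

How it is judged:
On the way, in this order (a step that is already met when the one before it is completed fails the run):
1. the foot is raised (lever past 1.6 rad) while the blank still lies on its seat (value of joint hold_lever above 1.6 rad and distance between blank_center and seat below 0.05 m), for 0.2 s.
2. the pin is at least 14 mm inside the deep hole (x of pin_tip in the frame of blank_center between 0.008 and 0.031 m and y of pin_tip in the frame of blank_center between -0.008 and 0.008 m and z of pin_tip in the frame of blank_center between -0.008 and 0.008 m), for 0.1 s.
At the end, for the whole second after the job is handed in: The lever is still up (past 1.6 rad); the blank is held in the fingers with its deep hole up, within 0.2 rad of vertical, its centre more than 0.12 m above the bench, at rest, touching neither gauge nor hold-down (value of joint hold_lever above 1.6 rad and angle between blank_center's own x axis and vertical below 0.2 rad and height (world z) of blank_center above 0.12 m and contact force between blank and the fingers above 1 N and contact force between blank and gauge below 0.2 N and contact force between blank and hold_down below 0.2 N and linear speed of blank below 0.03 m/s and angular speed of blank below 0.3 rad/s); the arm keeps its last pose, push and grip.
It fails at once if the blank is dragged off its seat before the foot is raised (value of joint hold_lever below 0.3 rad and distance of blank_center from where it was at the start of the episode above 0.03 m).
It fails at once if the slip stone is moved more than 30 mm (distance of slip_stone_center from where it was at the start of the episode above 0.03 m).
It fails at once if the offcut is moved more than 30 mm (distance of offcut_1_center from where it was at the start of the episode above 0.03 m).
It fails at once if the eraser is moved more than 30 mm (distance of eraser_center from where it was at the start of the episode above 0.03 m).
It also fails if it takes over 72 s, if anything falls off the work surface, if the arm or the gripper's body presses on something with over 40 N, if the wrist force passes 120 N, or if a joint passes its speed limit or range.

## Working session

There is one attempt and no reset: what is moved stays moved. The work goes in short steps, Python scripts to look and compute and a shell command to move; the robot and the scene stay as the last step left them, time stands still between calls to the robot, and variables do not carry over. Pictures are saved under pics/ and viewed, and the job is handed in when it is done.

```bash
mkdir -p pics; python3 - <<'E'
from station import status, eyes
import cv2
o=status.get_obs()
for k,v in o.items(): print(k,v)
for n in ("scene","top","wrist"):
    c=eyes.read_camera(n); cv2.imwrite(f"pics/{n}0.png",c["image"][:,:,::-1]); print(n,c["intrinsics"],c["position"],c["orientation"],[k for k in c])
E
```

```text
t 0.0
q [ 1.03287322  0.47780799  0.02234051  1.55645928 -0.01148686  1.10931667
 -0.08306613]
joint_vel [ 3.97597818e-04 -2.21491388e-04 -3.72257298e-04 -9.65303788e-05
  3.39666108e-04  1.05096516e-03  8.83449998e-04]
joint_torque [-1.75376795e-04 -5.96443856e+01  1.60773341e+00 -2.81190741e+01
  1.24327347e-02  9.27876681e-03 -6.50831922e-07]
eef_pos [ 0.28098566 -0.61301933  0.2039172 ]
tool_rot [-8.90957793e-04  9.76988378e-01  2.13290510e-01 -2.71866567e-04]
contact_force [-0.19175789  0.64307236 -0.50918952]
torque [-0.01764381 -0.01151966 -0.01279234]
gripper_width 0.9964396504868154
scene [[487.15292332   0.         316.47200195]
 [  0.         487.15292332 232.18688409]
 [  0.           0.           1.        ]] [0.18669105 0.70761791 0.46467548] [-0.19449204 -0.12516719  0.53423427  0.81308042] ['image', 'intrinsics', 'position', 'orientation']
top [[464.75539125   0.         314.99592371]
 [  0.         464.75539125 237.8184328 ]
 [  0.           0.           1.        ]] [0.41270027 0.00563633 0.93627199] [-0.70119648 -0.04582484  0.04831151  0.7098518 ] ['image', 'intrinsics', 'position', 'orientation']
wrist [[432.04938309   0.         317.71550174]
 [  0.         432.04938309 249.2219884 ]
 [  0.           0.           1.        ]] [ 0.34197943 -0.58322068  0.3718514 ] [ 0.83422377 -0.11183362  0.07278296 -0.53503886] ['image', 'intrinsics', 'position', 'orientation']
```

View pics/scene0.png

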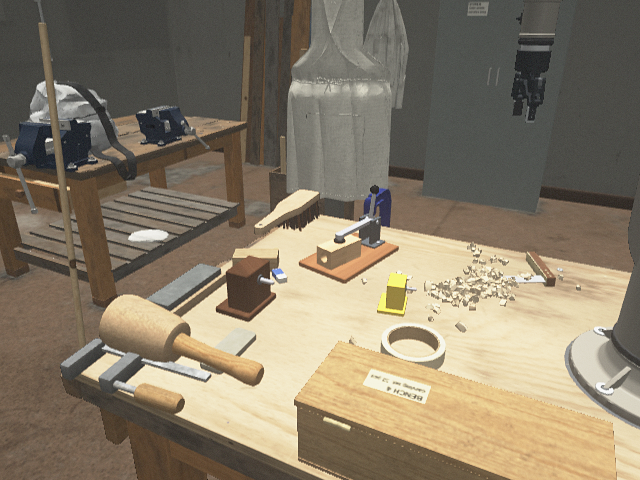

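View pics/top0.png

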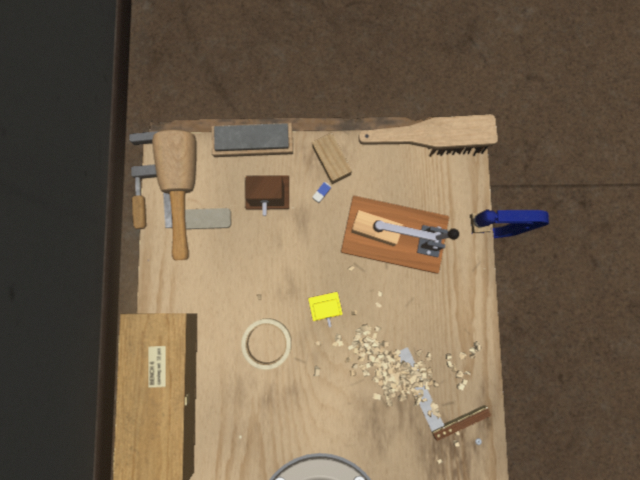

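View pics/wrist0.png

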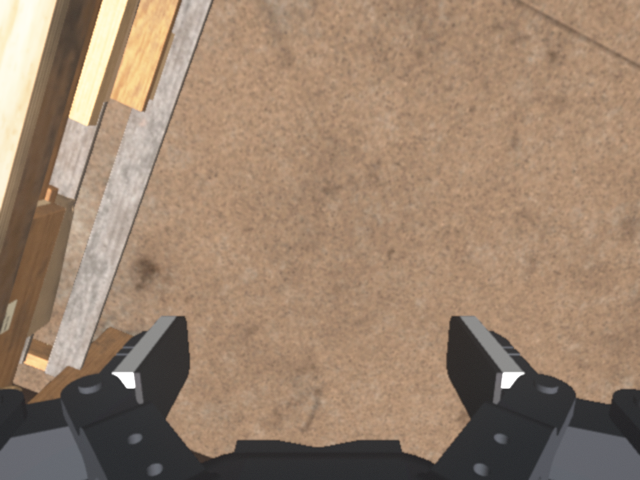

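Top view: dark gauge at (265,192) with its pin pointing down the image; a yellow lookalike at (325,307) (not meant, since it is not dark wood). The hold-down board is at (395,235), the ball at (453,233), the blank at (377,226), the slip stone at (207,218), the offcut at (331,157) and the eraser at (322,192). Next, enlarged crops.

```bash
cat > h.py <<'E'
import numpy as np, cv2
from scipy.spatial.transform import Rotation as R
from station import status, eyes
def rot(q): return R.from_quat([q[1],q[2],q[3],q[0]])
class Cam:
    def __init__(s,n):
        c=eyes.read_camera(n); s.im=c["image"][:,:,::-1].copy(); s.K=np.array(c["intrinsics"]); s.p=np.array(c["position"]); s.R=rot(c["orientation"]).as_matrix()
    def dir(s,u,v):
        d=np.linalg.inv(s.K)@[u,v,1]; d=s.R@(d*[1,-1,-1]); return d/np.linalg.norm(d)
    def plane(s,u,v,z):
        d=s.dir(u,v); return s.p+d*(z-s.p[2])/d[2]
    def proj(s,P):
        c=s.R.T@(np.array(P)-s.p); c=c*[1,-1,-1]; q=s.K@c; return q[:2]/q[2]
def tri(a,ua,b,ub):
    d1=a.dir(*ua); d2=b.dir(*ub); A=np.stack([d1,-d2],1); t=np.linalg.lstsq(A,b.p-a.p,rcond=None)[0]
    p=a.p+d1*t[0]; q=b.p+d2*t[1]; return (p+q)/2, np.linalg.norm(p-q)
def obs():
    o=status.get_obs(); m=rot(o["tool_rot"]).as_matrix(); return o,m
E
python3 - <<'E'
from h import *
t=Cam("top"); s=Cam("scene")
np.save("x.npy",0)
cr=t.im[110:290,230:470]; cv2.imwrite("pics/tc.png",cv2.resize(cr,None,fx=3.3,fy=3.3,interpolation=cv2.INTER_CUBIC))
cr=s.im[175:325,210:430]; cv2.imwrite("pics/sc.png",cv2.resize(cr,None,fx=3.6,fy=3.6,interpolation=cv2.INTER_CUBIC))
E
```

```text
(no output)
```

View pics/tc.png

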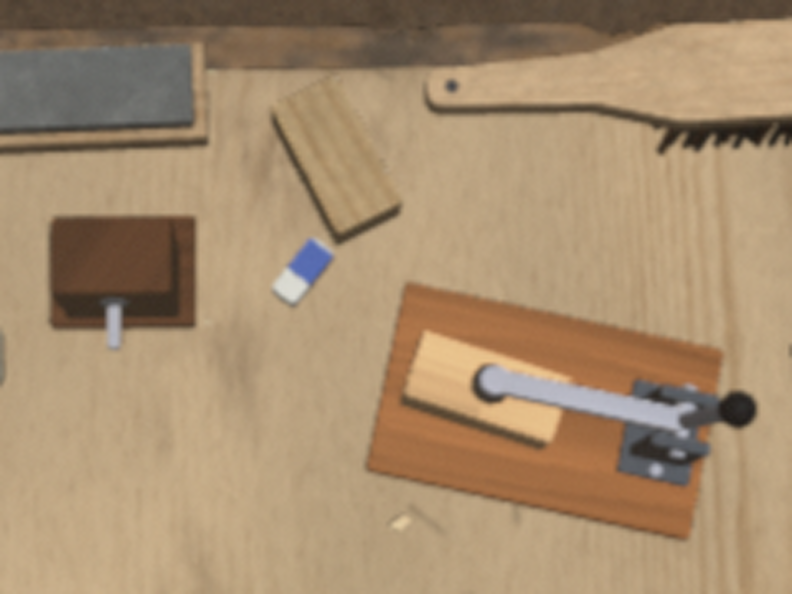

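View pics/sc.png

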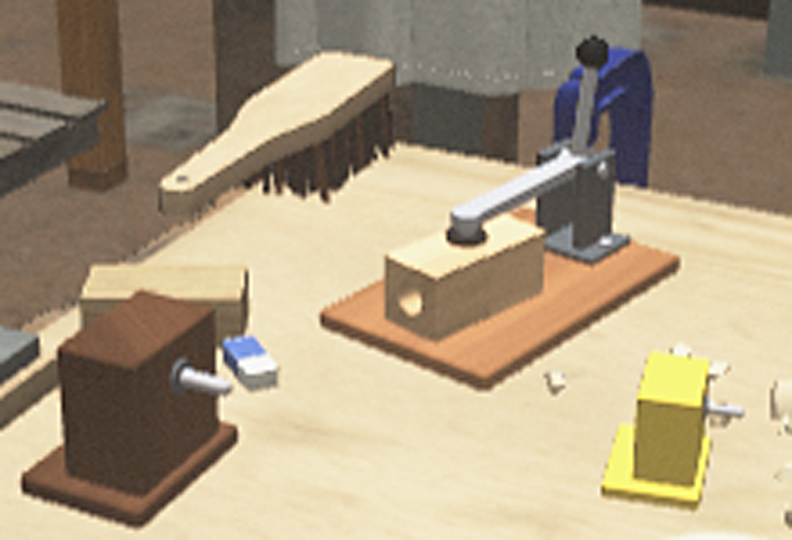

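The crops confirm it: the dark brown gauge is at crop (115,265), with its pin tip at (114,347). The yellow one is the decoy. Now the positions.

```bash
python3 - <<'E'
from h import *
t=Cam("top"); s=Cam("scene")
T=lambda u,v:(230+u/3.3-.35,110+v/3.3-.35); S=lambda u,v:(210+u/3.6-.35,175+v/3.6-.35)
np.set_printoptions(precision=4,suppress=True)
b=np.array([t.plane(*T(*p),.012) for p in [(407,283),(721,350),(688,538),(368,470)]]); print("board",b,"lens",np.linalg.norm(b-np.roll(b,-1,0),axis=1))
d=(b[0]-b[1])+(b[3]-b[2]); d/=np.linalg.norm(d); y=d; x=np.cross(y,[0,0,1])
c=b.mean(0); seat=c+y*.04; piv=seat-y*.11+[0,0,.054]
print("y",y,"x",x,"seat",seat,"piv",piv, "yaw y",np.degrees(np.arctan2(y[1],y[0])))
k=np.array([t.plane(*T(*p),.052) for p in [(424,331),(572,378),(550,437),(404,394)]]); print("blank",k,"lens",np.linalg.norm(k-np.roll(k,-1,0),axis=1),k.mean(0))
e=(k[0]-k[1])+(k[3]-k[2]);print("blank yaw",np.degrees(np.arctan2(e[1],e[0])))
bb=tri(t,T(737,408),s,S(592,52)); print("ball",bb)
print("pred ball",piv+.068*(np.cos(np.radians(10))*np.array([0,0,1])-np.sin(np.radians(10))*y))
print("tip",tri(t,T(114,346),s,S(231,389)), t.plane(*T(114,347),.06))
g=np.array([t.plane(*T(*p),.082) for p in [(53,217),(174,217),(174,293),(55,293)]]);print("gauge top",g)
g=np.array([t.plane(*T(*p),.008) for p in [(195,217),(195,325),(52,325)]]);print("gauge base",g)
print("pin root",t.plane(*T(115,300),.06))
for n,p,z in [("eraser",(303,272),.013),("off",(336,158),.032)]: print(n,t.plane(*T(*p),z))
print("stone",t.plane(207,218,.011),"clamp",t.plane(480,220,.05))
o,m=obs();print(o["eef_pos"],m)
E
```

```text
board [[ 0.6226 -0.0767  0.012 ]
 [ 0.5784 -0.268   0.012 ]
 [ 0.4637 -0.2423  0.012 ]
 [ 0.5072 -0.0503  0.012 ]] lens [0.1964 0.1175 0.1968 0.1183]
y [0.223  0.9748 0.    ] x [ 0.9748 -0.223   0.    ] seat [ 0.5519 -0.1203  0.012 ] piv [ 0.5273 -0.2276  0.066 ] yaw y 77.11598284310759
blank [[ 0.5846 -0.0824  0.052 ]
 [ 0.5556 -0.1682  0.052 ]
 [ 0.5211 -0.1541  0.052 ]
 [ 0.5474 -0.0698  0.052 ]] lens [0.0906 0.0373 0.0883 0.0393] [ 0.5522 -0.1186  0.052 ]
blank yaw 72.0036473518202
ball (array([ 0.5245, -0.2392,  0.1337]), np.float64(0.0017311097890312247))
pred ball [ 0.5247 -0.2391  0.133 ]
tip (array([0.5746, 0.0977, 0.0601]), np.float64(0.003690583567650574)) [0.5757 0.0985 0.06  ]
gauge top [[0.6476 0.1312 0.082 ]
 [0.6468 0.062  0.082 ]
 [0.6024 0.0622 0.082 ]
 [0.6032 0.1298 0.082 ]]
gauge base [[0.6669 0.0538 0.008 ]
 [0.5986 0.0542 0.008 ]
 [0.5996 0.1422 0.008 ]]
pin root [0.6036 0.098  0.06  ]
eraser [ 0.63   -0.0127  0.013 ]
off [ 0.6963 -0.0334  0.032 ]
stone [0.5797 0.2191 0.011 ] clamp [ 0.5624 -0.3181  0.05  ]
[ 0.2812 -0.6135  0.2047] [[ 0.909   0.4167 -0.0002]
 [ 0.4167 -0.909   0.0004]
 [ 0.     -0.0004 -1.    ]]
```

```bash
python3 - <<'E'
from h import *
np.set_printoptions(precision=4,suppress=True)
t=Cam("top"); s=Cam("scene")
for a,b in [((540,220),(384,190)),((515,212),(384,190)),((490,220),(384,190)),((480,218),(368,210)),((546,217),(390,192))]: print(tri(t,a,s,b))
cr=t.im[170:270,420:570]; cv2.imwrite("pics/tc1.png",cv2.resize(cr,None,fx=4,fy=4,interpolation=cv2.INTER_CUBIC))
cr=s.im[165:265,330:430]; cv2.imwrite("pics/sc1.png",cv2.resize(cr,None,fx=5,fy=5,interpolation=cv2.INTER_CUBIC))
E
```

```text
(array([ 0.5598, -0.423 ,  0.0714]), np.float64(0.004905435072764412))
(array([ 0.5587, -0.3738,  0.0875]), np.float64(0.02419466290051948))
(array([ 0.5408, -0.319 ,  0.1066]), np.float64(0.024661654114088397))
(array([ 0.5651, -0.3179,  0.0519]), np.float64(0.001916843943152625))
(array([ 0.559 , -0.4427,  0.0608]), np.float64(0.012372588824435572))
```

View pics/tc1.png

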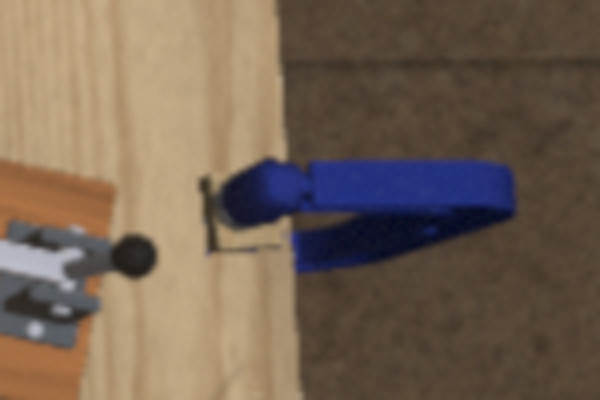

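View pics/sc1.png

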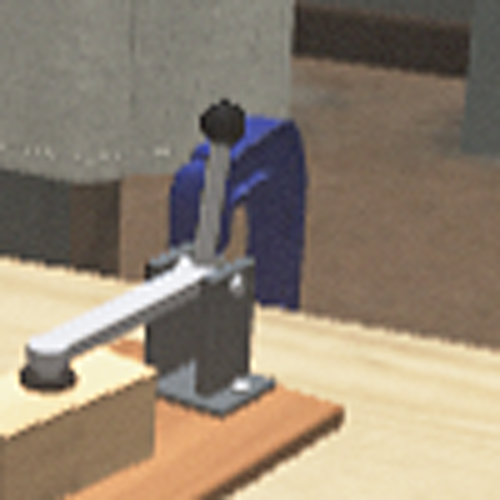

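```bash
cat >> h.py <<'E'
np.set_printoptions(precision=4,suppress=True)
YB=np.array([.223,.9748,0]); XB=np.array([.9748,-.223,0]); PIV=np.array([.5273,-.2276,.066]); Z=np.array([0,0,1.])
def frame(xyaw,tilt=0):
    # tool down, tool x at yaw; tilt(deg): body leans towards -x_tool (tool z leans to +x_tool)
    x=np.array([np.cos(np.radians(xyaw)),np.sin(np.radians(xyaw)),0]); z=-Z; y=np.cross(z,x)
    M=np.stack([x,y,z],1); return M@R.from_euler('y',tilt,degrees=True).as_matrix()
def delta(P,M,ref=None):
    o,m=obs(); p=np.array(o["eef_pos"])
    if ref is not None: p,m=ref
    return m.T@(np.array(P)-p), np.degrees(R.from_matrix(m.T@M).as_rotvec())
def rep():
    o,m=obs(); print("t",round(o["t"],2),"p",np.array(o["eef_pos"]),"yaw",np.degrees(np.arctan2(m[1,0],m[0,0])).round(2),"z",m[:,2],"F",np.array(o["contact_force"]),"w",round(o["gripper_width"],3),"q",np.array(o["q"]))
E
python3 - <<'E'
from h import *
rep(); print(delta([.5312,-.21,.205],frame(77.1)))
E
```

```text
t 0.45 p [ 0.2812 -0.6136  0.2048] yaw 24.62 z [-0.0001  0.0001 -1.    ] F [ 0.1529  0.2151 -0.7105] w 0.994 q [ 1.0329  0.4771  0.0224  1.5555 -0.0115  1.1093 -0.0831]
(array([ 0.3954, -0.2628, -0.0002]), array([ -0.0068,  -0.0017, -52.4774]))
```

```bash
python3 -m jog '0.2 -0.13 0 0 0 -26 0; 0.395 -0.263 0 0 0 -52.5 0; 0.395 -0.263 0 0 0 -52.5 0; 0.395 -0.263 0 0 0 -52.5 0; 0.395 -0.263 0 0 0 -52.5 0'; python3 -c "
from h import *
rep(); print(delta([.5312,-.21,.205],frame(77.1)))"
```

```text
t: 0.95
eef_pos: [0.4137, -0.3995, 0.2053]
tool_rot: [0.0, 0.829, 0.559, 0.0]
contact_force: [-0.1, 0.1, 0.2]
gripper_width: 0.143
t 0.95 p [ 0.4137 -0.3995  0.2053] yaw 67.94 z [ 0.0005 -0.0007 -1.    ] F [-0.1188  0.1256  0.2497] w 0.143 q [ 0.8331  0.3236 -0.2164  1.7882  0.0796  1.0374  0.2021]
(array([0.2197, 0.0377, 0.0002]), array([ 0.0389,  0.0283, -9.1631]))
```

```bash
python3 -m jog '0 0 0 0 0 0 0' >/dev/null; python3 -c "
from h import *
rep(); print(delta([.5312,-.21,.205],frame(77.1)))"
```

```text
t 1.05 p [ 0.4184 -0.3935  0.2055] yaw 68.48 z [ 0.0031  0.003  -1.    ] F [ 0.0388  0.5786 -0.0278] w 0.002 q [ 0.829   0.3232 -0.2243  1.7888  0.0772  1.0378  0.2012]
(array([0.212 , 0.0376, 0.0014]), array([ 0.1166, -0.2157, -8.6185]))
```

```bash
python3 -m jog '0.212 0.0375 0 0 0 -8.6 0; 0.212 0.0375 0 0 0 -8.6 0; 0.212 0.0375 0 0 0 -8.6 0; 0.212 0.0375 0 0 0 -8.6 0; 0.212 0.0375 0 0 0 -8.6 0' >/dev/null; python3 -m jog '0 0 0 0 0 0 0; 0 0 0 0 0 0 0' >/dev/null; python3 -c "
from h import *
rep(); print(delta([.5312,-.21,.118],frame(77.1)))"
```

```text
t 1.75 p [ 0.5279 -0.2205  0.2048] yaw 76.15 z [-0.0006 -0.0007 -1.    ] F [-1.0398 -0.5821 -0.0034] w 0.0 q [ 0.5532  0.3306 -0.3325  1.7883  0.1239  1.0434 -0.0669]
(array([0.0111, 0.0007, 0.0868]), array([-0.0258,  0.0478, -0.9549]))
```

```bash
python3 -m jog '0.011 0.001 0.03 0 0 -1 0; 0.011 0.001 0.087 0 0 -1 0; 0.011 0.001 0.087 0 0 -1 0; 0.011 0.001 0.087 0 0 -1 0'; python3 - <<'E'
from h import *
rep()
cr=Cam("scene").im[165:285,300:460]; cv2.imwrite("pics/s2.png",cv2.resize(cr,None,fx=4,fy=4))
# arc plan: pusher tip at ball - t*(d)
for th in range(0,104,12):
    a=np.radians(100+th); u=np.cos(a)*YB+np.sin(a)*Z; tt=-np.sin(a)*YB+np.cos(a)*Z
    print(th, PIV+.068*u)
E
```

```text
t: 2.15
eef_pos: [0.53, -0.2106, 0.1169]
tool_rot: [-0.001, 0.782, 0.623, -0.001]
contact_force: [-0.4, -0.3, 0.3]
gripper_width: 0.001
t 2.15 p [ 0.53   -0.2106  0.1169] yaw 77.03 z [-0.0039  0.0004 -1.    ] F [-0.4498 -0.2675  0.2789] w 0.001 q [ 0.5237  0.4293 -0.3242  1.8712  0.1746  0.8725 -0.1126]
0 [ 0.5247 -0.2391  0.133 ]
12 [ 0.5216 -0.2524  0.129 ]
24 [ 0.5188 -0.2647  0.1224]
36 [ 0.5164 -0.2753  0.1132]
48 [ 0.5144 -0.2838  0.102 ]
60 [ 0.5131 -0.2899  0.0893]
72 [ 0.5123 -0.2932  0.0755]
84 [ 0.5122 -0.2937  0.0613]
96 [ 0.5127 -0.2913  0.0473]
```

View pics/s2.png

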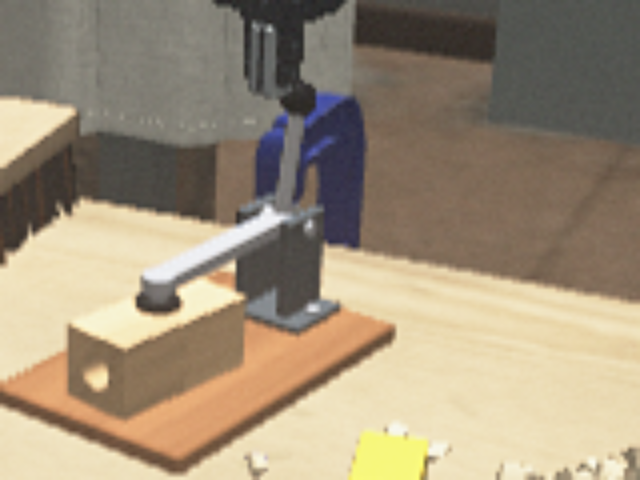

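```bash
python3 -m jog '-0.008 0.001 0 0 0 0 0; -0.017 0.001 -0.002 0 0 0 0; -0.026 0.001 -0.003 0 0 0 0; -0.034 0.001 -0.004 0 0 0 0; -0.042 0.001 -0.005 0 0 0 0';  python3 - <<'E'
from h import *
rep()
o,m=obs(); r=np.array(o["eef_pos"])-PIV; print("s,xb,h",r@YB,r@XB,r[2])
cr=Cam("scene").im[165:285,300:460]; cv2.imwrite("pics/s3.png",cv2.resize(cr,None,fx=4,fy=4))
E
```

```text
t: 2.7
eef_pos: [0.5235, -0.2514, 0.1234]
tool_rot: [0.0, 0.782, 0.624, 0.0]
contact_force: [0.8, 0.5, -0.0]
gripper_width: -0.004
t 2.7 p [ 0.5235 -0.2514  0.1234] yaw 77.15 z [ 0.0005 -0.0004 -1.    ] F [ 0.8408  0.5372 -0.0264] w -0.004 q [ 0.586   0.4331 -0.3147  1.8459  0.1686  0.8879 -0.0326]
s,xb,h -0.024002332045672516 0.0015864312750917774 0.057389250288475746
```

View pics/s3.png

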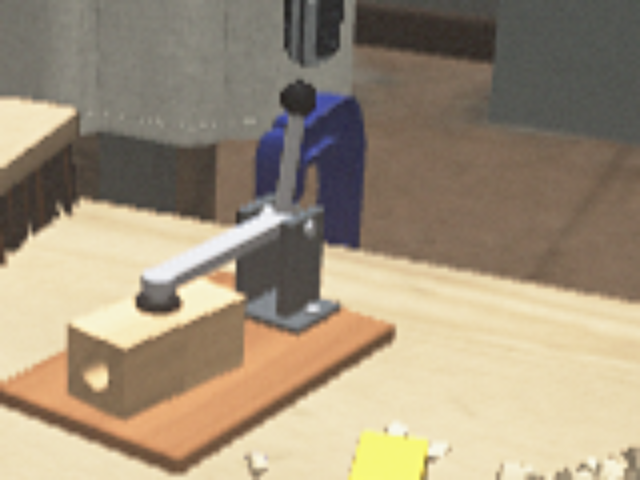

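```bash
python3 - <<'E'
from h import *
o,m=obs(); p=np.array(o["eef_pos"]); s=Cam("scene"); t=Cam("top")
for z in (0,.01,.02): print(s.proj(p+[0,0,z]),t.proj(p+[0,0,z]))
print("ball pred",s.proj([.5247,-.2391,.133]),t.proj([.5247,-.2391,.133]))
cr=t.im[180:280,380:500]; cv2.imwrite("pics/t3.png",cv2.resize(cr,None,fx=5,fy=5))
E
```

```text
[376.3065 191.8741] [459.2685 235.2828]
[376.5512 187.4978] [461.0459 234.491 ]
[376.7977 183.0884] [462.8673 233.6796]
ball pred [373.5767 189.3474] [453.0112 233.6899]
```

View pics/t3.png

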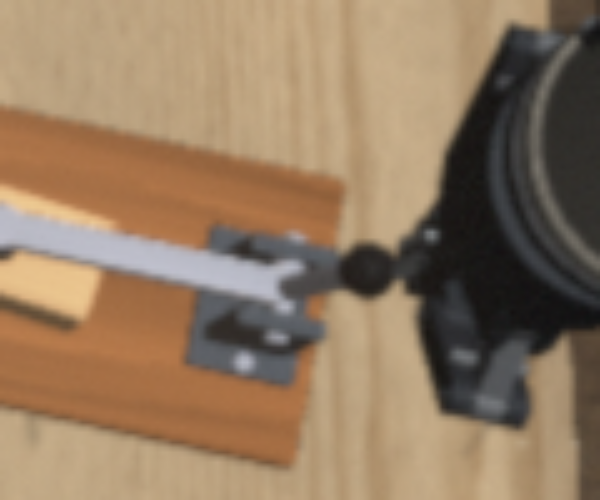

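```bash
python3 - <<'E'
from h import *
s=Cam("scene");t=Cam("top")
print("s2 tip seen ~(365.5,188.7)", [s.proj([.53,-.2106,.117+d]) for d in (0,.01,.02,.03)])
print("s3 tip seen ~(378,181)", [s.proj([.5235,-.2514,.1234+d]) for d in (0,.01,.02,.03)])
cr=s.im[135:215,330:430]; cv2.imwrite("pics/s4.png",cv2.resize(cr,None,fx=7,fy=7,interpolation=cv2.INTER_CUBIC))
w=Cam("wrist"); cv2.imwrite("pics/w4.png",w.im)
E
```

```text
s2 tip seen ~(365.5,188.7) [array([366.0804, 199.9552]), array([366.2925, 195.4853]), array([366.5063, 190.9807]), array([366.7217, 186.4409])]
s3 tip seen ~(378,181) [array([375.87  , 192.0374]), array([376.1133, 187.6572]), array([376.3584, 183.2438]), array([376.6054, 178.797 ])]
```

View pics/s4.png

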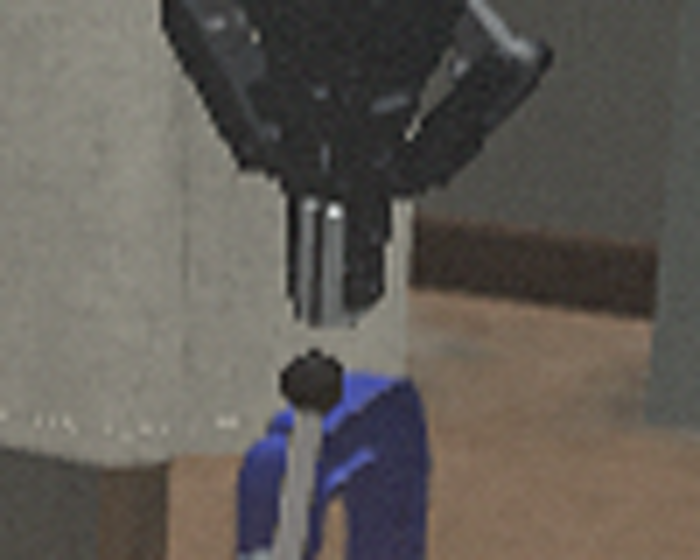

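View pics/w4.png

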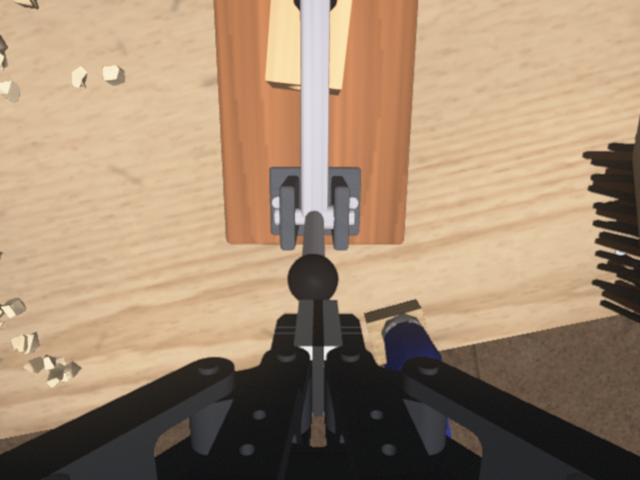

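```bash
python3 - <<'E'
from h import *
s=Cam("scene");w=Cam("wrist");t=Cam("top")
o,m=obs(); p=np.array(o["eef_pos"]);print(p)
for d in (0,.01,.02,.03): print(d,w.proj(p-m[:,2]*d), w.proj(p-m[:,2]*d+m[:,0]*.011),t.proj(p-m[:,2]*d+m[:,0]*.011))
print("ball seen (313,279) pred",w.proj([.5247,-.2391,.133]), w.p)
print(tri(s,(377,181),w,(318,302)))
E
```

```text
[ 0.5238 -0.2496  0.1228]
0 [318.7325 302.9194] [318.7567 277.9332] [451.1364 233.644 ]
0.01 [318.7789 312.6472] [318.8054 286.3914] [452.814  232.8326]
0.02 [318.8309 323.5418] [318.8599 295.8828] [454.533  232.0012]
0.03 [318.8895 335.8264] [318.9216 306.6089] [456.295  231.1489]
ball seen (313,279) pred [315.0508 287.8767] [ 0.5387 -0.1821  0.2907]
(array([ 0.5224, -0.2399,  0.151 ]), np.float64(0.008094549498903522))
```

The fingertips passed over the ball without moving the lever. Scene view: fingertips at about (377,181), ball at (374,189). Wrist view: tip edge at row 302. The real tips are therefore about 24 mm above the reported TCP. I'll go back, get lower and allow for this.

```bash
python3 -m jog '0.02 0 -0.003 0 0 0 0; 0.04 0 -0.003 0 0 0 0; 0.04 0 0.015 0 0 0 0; 0.04 0 0.030 0 0 0 0; 0.04 0 0.03 0 0 0 0' >/dev/null; python3 -m jog '0 0 0 0 0 0 0';  python3 - <<'E'
from h import *
rep()
o,m=obs(); r=np.array(o["eef_pos"])-PIV; print("s,xb,h",r@YB,r@XB,r[2])
cr=Cam("scene").im[165:285,300:460]; cv2.imwrite("pics/s5.png",cv2.resize(cr,None,fx=4,fy=4))
cv2.imwrite("pics/w5.png",Cam("wrist").im)
E
```

```text
t: 3.75
eef_pos: [0.5321, -0.2116, 0.0925]
tool_rot: [-0.0, 0.782, 0.624, -0.0]
contact_force: [-0.1, 0.3, -0.4]
gripper_width: 0.0
t 3.75 p [ 0.5321 -0.2116  0.0925] yaw 77.15 z [-0.0012  0.0002 -1.    ] F [-0.0646  0.2997 -0.3726] w 0.0 q [ 0.5177  0.463  -0.3175  1.8856  0.1913  0.8236 -0.1235]
s,xb,h 0.016703781963691537 0.0010616268686087823 0.026493766098811017
```

View pics/s5.png

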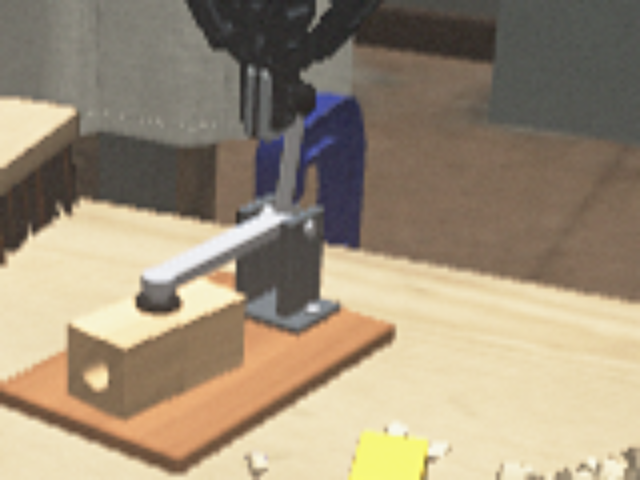

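View pics/w5.png

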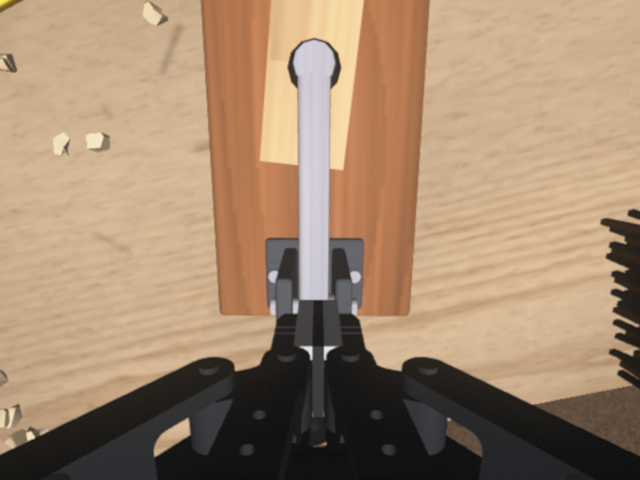

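```bash
python3 -m jog '-0.008 -0.001 0 0 0 0 0; -0.017 -0.001 -0.002 0 0 0 0; -0.026 -0.001 -0.003 0 0 0 0; -0.034 -0.001 -0.004 0 0 0 0; -0.042 -0.001 -0.004 0 0 0 0';  python3 - <<'E'
from h import *
rep()
o,m=obs(); r=np.array(o["eef_pos"])-PIV; print("s,xb,h",r@YB,r@XB,r[2])
cr=Cam("scene").im[165:285,300:460]; cv2.imwrite("pics/s6.png",cv2.resize(cr,None,fx=4,fy=4))
E
```

```text
t: 4.35
eef_pos: [0.5223, -0.2527, 0.0973]
tool_rot: [0.0, 0.782, 0.624, 0.0]
contact_force: [1.0, 2.9, 0.2]
gripper_width: 0.001
t 4.35 p [ 0.5223 -0.2527  0.0973] yaw 77.18 z [ 0.0005 -0.0001 -1.    ] F [1.0002 2.9019 0.226 ] w 0.001 q [ 0.584   0.4656 -0.3099  1.8662  0.1854  0.8372 -0.0431]
s,xb,h -0.025577851675568853 0.000686483342735914 0.03127092079665092
```

View pics/s6.png

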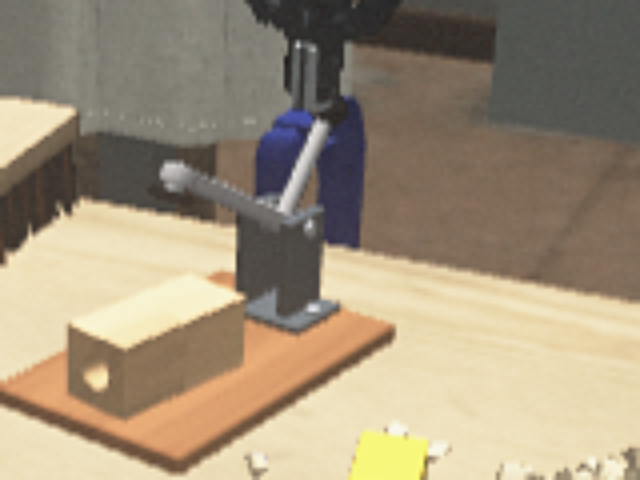

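```bash
python3 -m jog '-0.009 0 0.003 0 0 0 0; -0.017 0 0.009 0 2 0 0; -0.024 0 0.016 0 4 0 0; -0.030 0 0.023 0 6 0 0; -0.035 0 0.031 0 8 0 0';  python3 - <<'E'
from h import *
rep()
o,m=obs(); r=np.array(o["eef_pos"])-PIV; print("s,xb,h",r@YB,r@XB,r[2])
cr=Cam("scene").im[165:285,300:460]; cv2.imwrite("pics/s7.png",cv2.resize(cr,None,fx=4,fy=4))
E
```

```text
t: 4.9
eef_pos: [0.5145, -0.2877, 0.0659]
tool_rot: [-0.043, 0.78, 0.622, 0.055]
contact_force: [0.5, 1.1, 2.6]
gripper_width: -0.003
t 4.9 p [ 0.5145 -0.2877  0.0659] yaw 77.17 z [ 0.032   0.1355 -0.9903] F [0.4561 1.1372 2.6008] w -0.003 q [ 0.7574  0.5544 -0.3621  1.8241  0.0695  0.8235  0.171 ]
s,xb,h -0.06144285188486614 0.0008789987203256965 -5.2594188749199855e-05
```

View pics/s7.png

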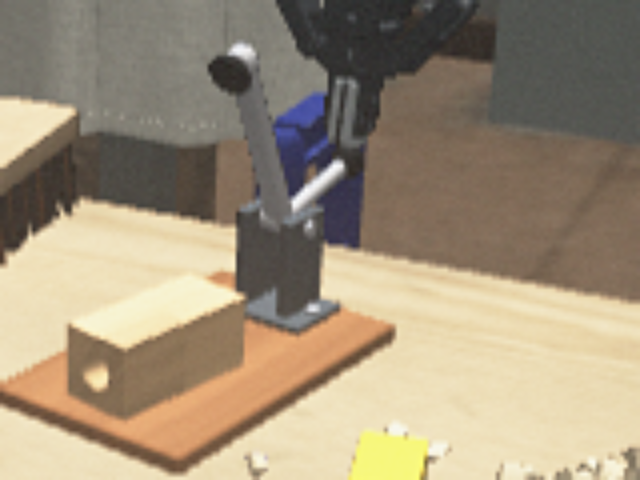

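```bash
python3 -m jog '-0.001 0 0.009 0 1 0 0; -0.002 0 0.017 0 2 0 0; -0.004 0 0.025 0 3 0 0; -0.004 0 0.032 0 4 0 0; -0.005 0 0.038 0 4 0 0';  python3 - <<'E'
from h import *
rep()
o,m=obs(); r=np.array(o["eef_pos"])-PIV; print("s,xb,h",r@YB,r@XB,r[2])
cr=Cam("scene").im[165:285,300:460]; cv2.imwrite("pics/s8.png",cv2.resize(cr,None,fx=4,fy=4))
E
```

```text
t: 5.45
eef_pos: [0.5145, -0.2851, 0.0267]
tool_rot: [-0.066, 0.777, 0.62, 0.082]
contact_force: [1.2, 1.0, 1.9]
gripper_width: 0.0
t 5.45 p [ 0.5145 -0.2851  0.0267] yaw 77.18 z [ 0.0459  0.2045 -0.9778] F [1.2453 1.0368 1.9114] w 0.0 q [ 0.8088  0.6325 -0.3889  1.8207  0.0315  0.7809  0.2365]
s,xb,h -0.058941784387270414 0.0003856557945763448 -0.03929794163064535
```

View pics/s8.png

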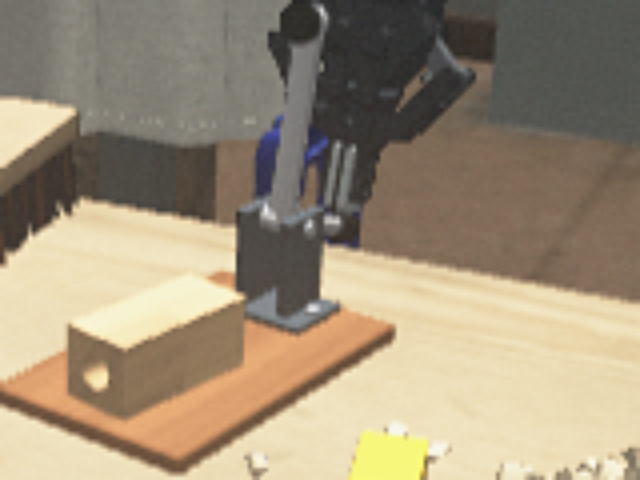

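```bash
python3 -m jog '-0.001 0 0.003 0 0 0 0; -0.002 0 0.005 0 0 0 0; -0.002 0 0.007 0 0 0 0';  python3 - <<'E'
from h import *
rep()
o,m=obs(); r=np.array(o["eef_pos"])-PIV; print("s,xb,h",r@YB,r@XB,r[2])
E
```

```text
t: 5.8
eef_pos: [0.5147, -0.2849, 0.0221]
tool_rot: [-0.066, 0.777, 0.621, 0.082]
contact_force: [-8.7, 1.5, 30.1]
gripper_width: 0.0
t 5.8 p [ 0.5147 -0.2849  0.0221] yaw 77.27 z [ 0.0452  0.204  -0.9779] F [-8.681   1.5161 30.0946] w 0.0 q [ 0.8063  0.6391 -0.387   1.822   0.0345  0.7733  0.2362]
s,xb,h -0.05870069118240922 0.0005245260599013905 -0.04388934002471452
```

```bash
python3 -m jog '-0.002 0 -0.01 0 0 0 0; -0.004 0 -0.04 0 0 0 0; -0.004 0 -0.08 0 0 0 0; -0.004 0 -0.12 0 0 0 0; -0.004 0 -0.15 0 0 0 0'; python3 -m jog '0 0 0 0 0 0 0'>/dev/null;  python3 - <<'E'
from h import *
rep()
s=Cam("scene"); t=Cam("top")
cr=s.im[135:285,280:460]; cv2.imwrite("pics/s9.png",cv2.resize(cr,None,fx=4,fy=4))
cr=t.im[170:290,330:500]; cv2.imwrite("pics/t9.png",cv2.resize(cr,None,fx=4,fy=4))
for th in (1.6,1.7,1.8):
    u=np.cos(th)*YB+np.sin(th)*Z; a=th+np.radians(100); v=np.cos(a)*YB+np.sin(a)*Z
    print(th,(s.proj(PIV+.11*u)-[280,135])*4,(t.proj(PIV+.11*u)-[330,170])*4,"ball",(s.proj(PIV+.068*v)-[280,135])*4)
E
```

```text
t: 6.3
eef_pos: [0.5071, -0.3211, 0.1688]
tool_rot: [-0.064, 0.777, 0.621, 0.082]
contact_force: [0.2, -0.6, -0.1]
gripper_width: -0.001
t 6.4 p [ 0.5089 -0.3229  0.171 ] yaw 77.21 z [ 0.0528  0.1971 -0.979 ] F [ 1.1074 -0.6617 -0.0158] w -0.003 q [ 0.8798  0.4729 -0.4106  1.6916 -0.0188  1.0616  0.291 ]
1.6 [369.4587 143.512 ] [502.4368 235.8021] ball [420.1746 328.3499]
1.7 [380.8935 140.6553] [527.8622 241.6452] ball [417.8863 339.8337]
1.8 [391.8934 139.8763] [552.0477 247.7902] ball [415.0161 351.289 ]
```

View pics/s9.png

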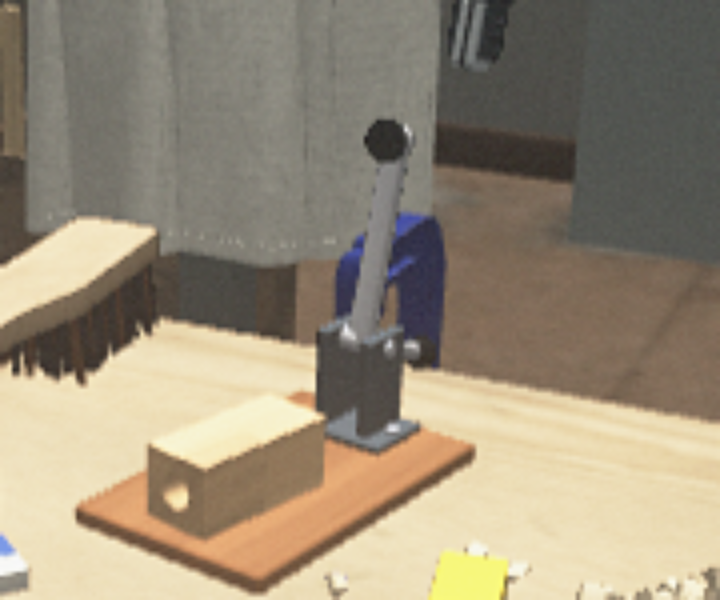

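View pics/t9.png

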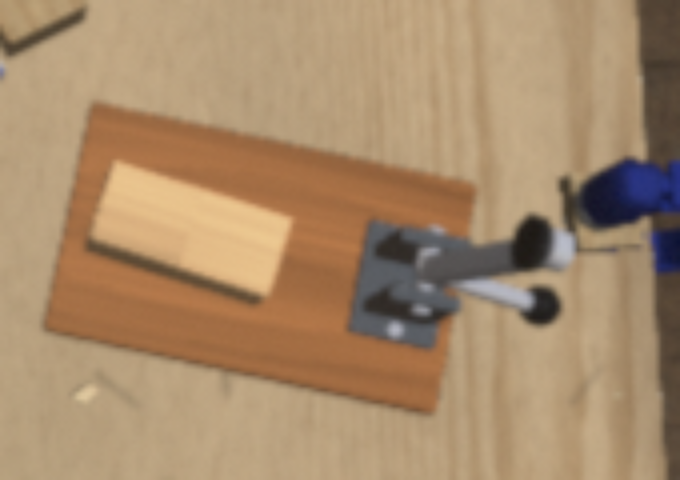

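The lever's raised end is at s9 (397,140), matching the prediction for 1.8 rad, and the blank still lies on its seat. Next I triangulate the blank's top corners from both views.

```bash
python3 - <<'E'
from h import *
s=Cam("scene"); t=Cam("top")
cr=t.im[200:255,340:410]; cv2.imwrite("pics/tb.png",cv2.resize(cr,None,fx=10,fy=10,interpolation=cv2.INTER_CUBIC))
cr=s.im[225:275,310:365]; cv2.imwrite("pics/sb.png",cv2.resize(cr,None,fx=12,fy=12,interpolation=cv2.INTER_CUBIC))
E
```

```text
(no output)
```

View pics/tb.png

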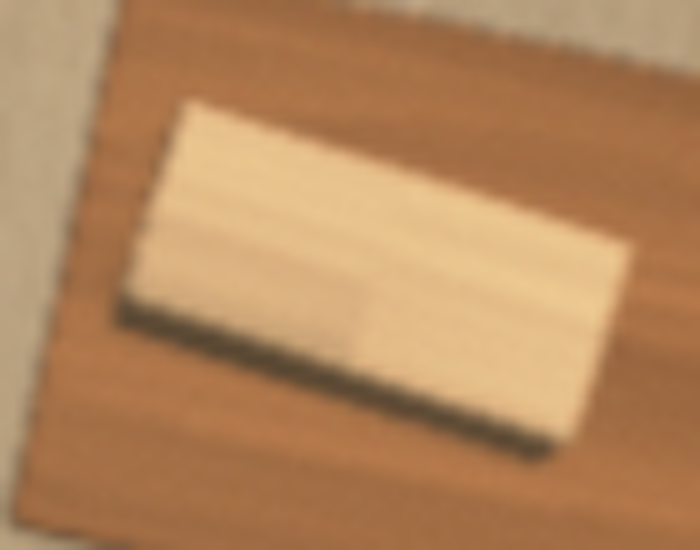

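View pics/sb.png

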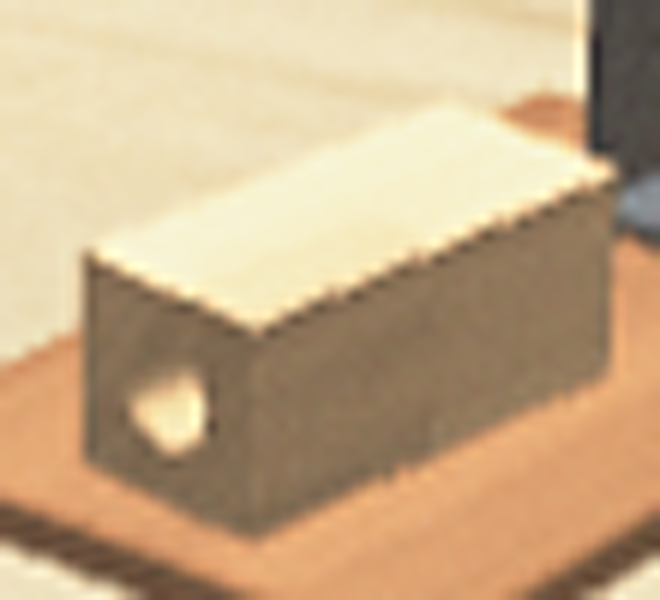

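```bash
python3 - <<'E'
from h import *
s=Cam("scene"); t=Cam("top")
T=lambda u,v:(340+u/10-.45,200+v/10-.45); S=lambda u,v:(310+u/12-.46,225+v/12-.46)
k=np.array([t.plane(*T(*p),.052) for p in [(188,100),(632,243),(577,443),(126,299)]])
print(k,np.linalg.norm(k-np.roll(k,-1,0),axis=1),k.mean(0))
e=(k[0]-k[1])+(k[3]-k[2]);print("yaw",np.degrees(np.arctan2(e[1],e[0])))
f=(k[0]-k[3])+(k[1]-k[2]);print("yaw w",np.degrees(np.arctan2(f[1],f[0])))
K=np.array([tri(t,T(*a),s,S(*b))[0] for a,b in [((188,100),(88,255)),((632,243),(455,100)),((577,443),(612,175)),((126,299),(255,332))]]); print(K,K.mean(0))
c=k.mean(0); yaw=np.degrees(np.arctan2(e[1],e[0]))
rep(); print(delta([c[0],c[1],.15],frame(yaw)))
E
```

```text
[[ 0.5854 -0.0828  0.052 ]
 [ 0.5563 -0.1678  0.052 ]
 [ 0.5176 -0.1558  0.052 ]
 [ 0.5466 -0.0699  0.052 ]] [0.0898 0.0405 0.0906 0.0409] [ 0.5515 -0.1191  0.052 ]
yaw 71.23409990907521
yaw w -17.816277511532903
[[ 0.5841 -0.0835  0.0513]
 [ 0.5545 -0.1683  0.0526]
 [ 0.5178 -0.1561  0.0503]
 [ 0.5461 -0.0703  0.0509]] [ 0.5506 -0.1195  0.0513]
t 6.7 p [ 0.506  -0.3195  0.1648] yaw 77.21 z [ 0.0439  0.2043 -0.9779] F [0.2291 0.0714 0.0758] w 0.004 q [ 0.8785  0.4793 -0.4106  1.6986 -0.0187  1.0599  0.2907]
(array([0.1979, 0.0001, 0.0574]), array([ -0.7691, -12.0442,   5.9639]))
```

```bash
python3 -m jog '0.006 0 -0.03 0 -4 2 0.0854; 0.012 0 -0.058 0 -8 4 0.0854; 0.012 0 -0.058 -0.7 -12 6 0.0854; 0.012 0 -0.058 -0.7 -12 6 0.0854' 40 >/dev/null; python3 -m jog '0 0 0 0 0 0 0.0854' >/dev/null; python3 - <<'E'
from h import *
rep(); print(delta([.551,-.119,.21],frame(71.5)))
E
```

```text
t 7.2 p [ 0.506  -0.32    0.2243] yaw 71.29 z [-0.0008  0.0017 -1.    ] F [-0.7274 -0.2119 -1.9722] w 0.846 q [ 0.7316  0.3591 -0.3486  1.7026  0.1334  1.1048  0.0167]
(array([ 0.2048, -0.0218,  0.0146]), array([-0.0759, -0.0777, -0.2089]))
```

```bash
python3 -m jog '0.05 -0.005 0 0 0 0 0.0854; 0.1 -0.01 0 0 0 0 0.0854; 0.15 -0.016 0 0 0 0 0.0854; 0.205 -0.022 0.015 0 0 -0.2 0.0854; 0.205 -0.022 0.015 0 0 -0.2 0.0854' >/dev/null; python3 -m jog '0 0 0 0 0 0 0.0854; 0 0 0 0 0 0 0.0854' >/dev/null; python3 - <<'E'
from h import *
rep(); print(delta([.551,-.119,.03],frame(71.5)))
E
```

```text
t 7.9 p [ 0.5513 -0.122   0.2095] yaw 71.22 z [-0.0009 -0.0005 -1.    ] F [ 0.3347 -0.6405  0.3332] w 0.996 q [ 0.4607  0.3267 -0.4378  1.7942  0.1575  1.0559 -0.3625]
(array([ 0.0029, -0.0011,  0.1795]), array([-0.0424,  0.0429, -0.2777]))
```

```bash
python3 -m jog '0.003 -0.001 0.05 0 0 -0.3 0.0854; 0.003 -0.001 0.1 0 0 -0.3 0.0854; 0.003 -0.001 0.145 0 0 -0.3 0.0854; 0.003 -0.001 0.165 0 0 -0.3 0.0854; 0.003 -0.001 0.165 0 0 -0.3 0.0854' >/dev/null; python3 - <<'E'
from h import *
rep()
cr=Cam("scene").im[165:285,270:430]; cv2.imwrite("pics/s10.png",cv2.resize(cr,None,fx=4,fy=4))
cv2.imwrite("pics/w10.png",Cam("wrist").im)
E
```

```text
t 8.4 p [ 0.549  -0.1192  0.042 ] yaw 71.45 z [-0.0059 -0.0002 -1.    ] F [-0.1688  0.1838  0.0793] w 0.995 q [ 0.3998  0.5332 -0.3817  1.9321  0.2871  0.7351 -0.4736]
```

View pics/s10.png

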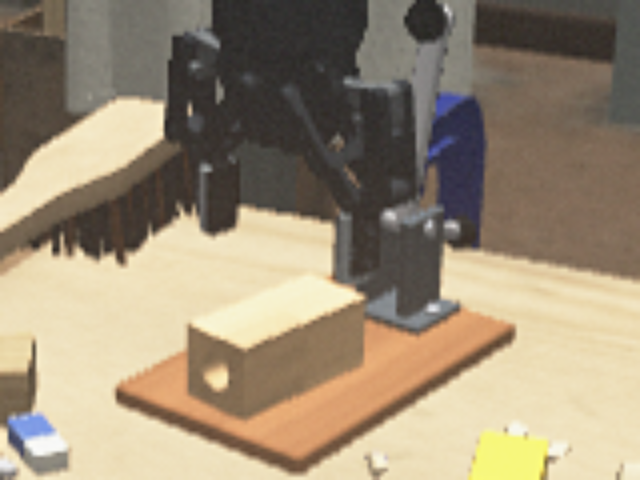

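View pics/w10.png

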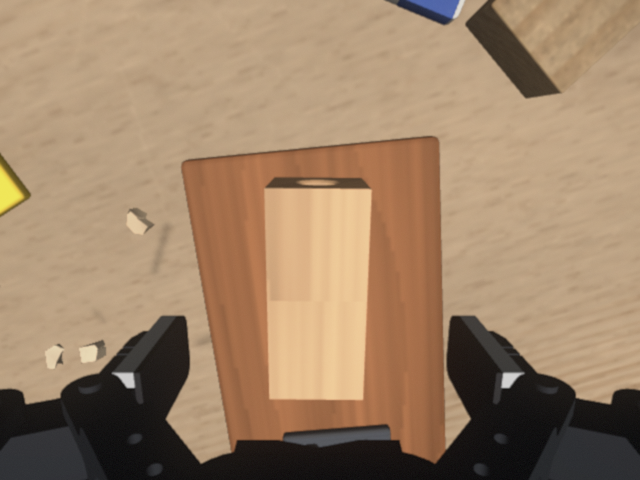

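```bash
python3 - <<'E'
from h import *
s=Cam("scene");w=Cam("wrist"); o,m=obs(); p=np.array(o["eef_pos"]);print(p)
print(w.R.T@(w.p-p), "wrist cam in tool:", m.T@(w.p-p))
for d in (0,.013,.025,.038,.05):
  for sy in (-1,1): 
    P=p-m[:,2]*d+m[:,1]*sy*.05
    print(d,sy,s.proj(P),w.proj(P), w.proj(P+m[:,0]*.011))
E
```

```text
[ 0.5536 -0.1178  0.0471]
[-0.0009  0.0219  0.1795] wrist cam in tool: [ 0.0686 -0.0006 -0.1674]
0 -1 [355.6131 251.8126] [199.5709 301.8611] [197.6176 276.789 ]
0 1 [319.6847 236.8628] [440.2097 301.9117] [442.2179 276.8203]
0.013 -1 [355.8746 245.8522] [190.6588 314.6978] [188.3984 287.9384]
0.013 1 [319.7464 231.2044] [449.3631 314.7632] [451.687  287.9817]
0.025 -1 [356.1186 240.2924] [181.1567 328.3844] [178.5439 299.8563]
0.025 1 [319.8039 225.9297] [459.1235 328.4672] [461.81  299.914]
0.038 -1 [356.3857 234.2056] [169.1268 345.712 ] [166.0303 314.9899]
0.038 1 [319.8669 220.1589] [471.4823 345.8193] [474.6664 315.0682]
0.05 -1 [356.6349 228.5273] [155.9846 364.6417] [152.3118 331.5808]
0.05 1 [319.9256 214.779 ] [484.9861 364.779 ] [488.7633 331.6846]
```

Wrist view: the jaws are centred on the blank (column 318), and the tips sit 38 mm behind the reported TCP when open, which is 25 mm plus the stated 13 mm. Scene view agrees (tip at row 235). Descending on that basis.

```bash
python3 -m jog '0 0 0.02 0 0 0 0.0854; 0 0 0.035 0 0 0 0.0854; 0 0 0.047 0 0 0 0.0854; 0 0 0.05 0 0 0 0.0854; 0 0 0.05 0 0 0 0.0854' >/dev/null; python3 - <<'E'
from h import *
rep(); print(delta([.551,-.119,-.009],frame(71.5)))
cr=Cam("scene").im[165:285,270:430]; cv2.imwrite("pics/s11.png",cv2.resize(cr,None,fx=4,fy=4))
E
```

```text
t 9.1 p [ 0.552  -0.1165 -0.0049] yaw 71.68 z [ 0.0004 -0.0004 -1.    ] F [ 0.2083 -0.2196 -0.3635] w 0.998 q [ 0.3692  0.6046 -0.3511  1.95    0.3329  0.6426 -0.5133]
(array([-0.0027, -0.0002,  0.0041]), array([0.0266, 0.0153, 0.1755]))
```

View pics/s11.png

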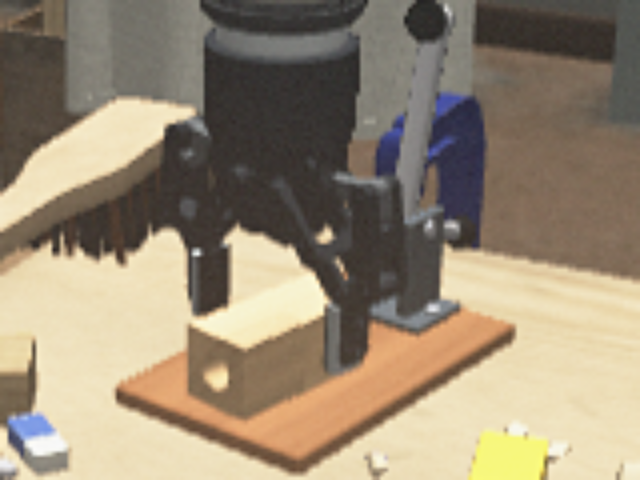

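```bash
python3 -m jog '-0.002 0 0.004 0 0 0 0.0854; -0.002 0 0.007 0 0 0 0.0854; -0.002 0 0.007 0 0 0 0.03; -0.002 0 0.007 0 0 0 0.03; -0.002 0 0.007 0 0 0 0.03' 40; python3 -m jog '0 0 0 0 0 0 0.03; 0 0 0 0 0 0 0.03'; python3 - <<'E'
from h import *
rep()
cr=Cam("scene").im[165:285,270:430]; cv2.imwrite("pics/s12.png",cv2.resize(cr,None,fx=4,fy=4))
cv2.imwrite("pics/w12.png",Cam("wrist").im)
E
```

```text
t: 9.65
eef_pos: [0.5518, -0.1184, -0.0115]
tool_rot: [0.001, 0.811, 0.585, 0.0]
contact_force: [0.0, 0.3, -0.4]
gripper_width: 0.517
t: 9.85
eef_pos: [0.5519, -0.1184, -0.0113]
tool_rot: [0.001, 0.811, 0.585, 0.001]
contact_force: [0.4, -0.6, 1.7]
gripper_width: 0.463
t 9.85 p [ 0.5519 -0.1184 -0.0113] yaw 71.67 z [ 0.0017 -0.0006 -1.    ] F [ 0.367  -0.5631  1.7065] w 0.463 q [ 0.3686  0.6144 -0.346   1.9523  0.3394  0.6293 -0.5155]
```

View pics/s12.png

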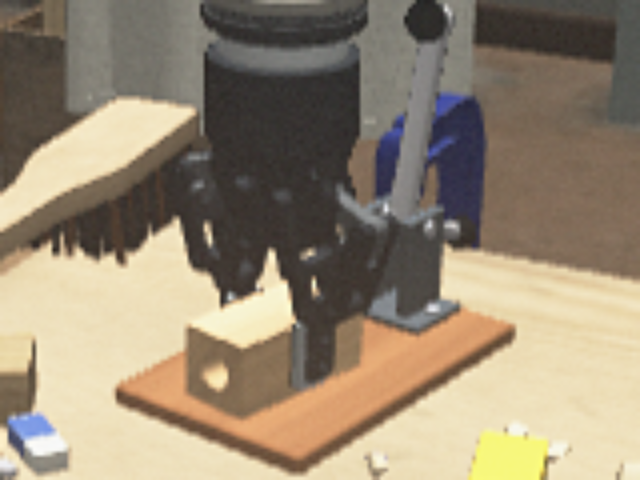

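View pics/w12.png

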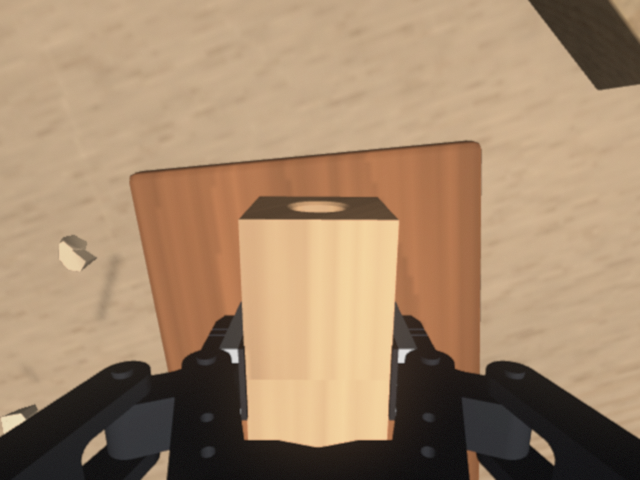

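```bash
python3 -m jog '0 0 -0.02 0 0 0 0.03; 0 0 -0.06 0 0 0 0.03; 0 0 -0.1 0 0 0 0.03; 0 0 -0.15 0 0 -5 0.03; 0 0 -0.18 0 0 -13 0.03' >/dev/null;python3 -m jog '0 0 0 0 0 -8 0.03; 0 0 0 0 0 -16 0.03;0 0 0 0 0 -24 0.03;0 0 0 0 0 -32 0.03;0 0 0 0 0 -40 0.03' >/dev/null; python3 -m jog '0 0 0 0 0 0 0.03; 0 0 0 0 0 0 0.03'; python3 - <<'E'
from h import *
rep(); print(delta([.47,.098,.165],frame(180)))
cv2.imwrite("pics/s13.png",Cam("scene").im)
E
```

```text
t: 11.15
eef_pos: [0.5511, -0.1185, 0.168]
tool_rot: [0.0, 0.466, 0.885, -0.0]
contact_force: [0.9, 0.3, -0.4]
gripper_width: 0.468
t 11.15 p [ 0.5511 -0.1185  0.168 ] yaw 124.45 z [ 0.0004 -0.0003 -1.    ] F [ 0.8929  0.269  -0.3958] w 0.468 q [ 0.6033  0.4049 -0.6356  1.8304  0.2825  0.9972  0.4525]
(array([0.2244, 0.0556, 0.0029]), array([ -0.0041,   0.0314, -55.5543]))
```

View pics/s13.png

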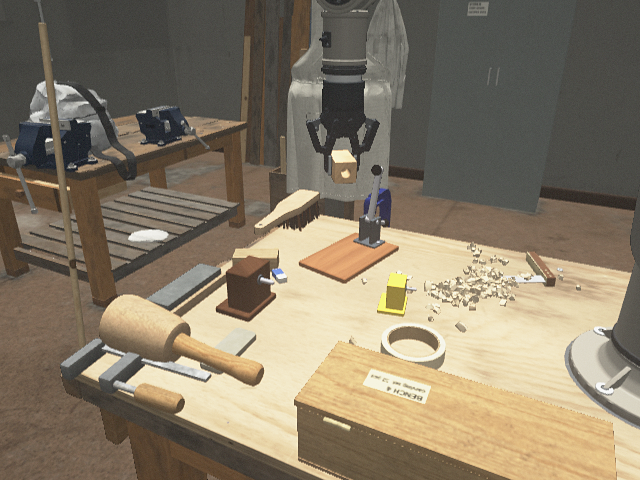

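```bash
python3 -m jog '0.04 0.01 0 0 0 -8 0.03; 0.08 0.02 0 0 0 -16 0.03;0.12 0.03 0 0 0 -24 0.03;0.16 0.04 0 0 0 -32 0.03;0.20 0.05 0 0 0 -40 0.03' >/dev/null;python3 -m jog '0 0 0 0 0 -8 0.03; 0 0 0 0 0 -15.5 0.03; 0 0 0 0 0 -15.5 0.03; 0 0 0 0 0 -15.5 0.03' ; python3 - <<'E'
from h import *
rep(); print(delta([.48,.098,.0167],frame(180)))
E
```

```text
t: 12.1
eef_pos: [0.4788, 0.0744, 0.1681]
tool_rot: [0.0, 0.001, 1.0, -0.0]
contact_force: [-0.4, -0.9, -1.8]
gripper_width: 0.46
t 12.1 p [0.4788 0.0744 0.1681] yaw 179.87 z [ 0.001  -0.0006 -1.    ] F [-0.3577 -0.9371 -1.809 ] w 0.46 q [ 0.5097  0.3418 -0.9381  1.992   0.3353  0.9685  0.974 ]
(array([-0.001 ,  0.0237,  0.1514]), array([-0.0318,  0.0553, -0.1324]))
```

```bash
python3 -m jog '0 0.024 0.04 0 0 0 0.03; 0 0.024 0.08 0 0 0 0.03;0 0.024 0.12 0 0 0 0.03;0 0.024 0.151 0 0 0 0.03;0 0.024 0.151 0 0 0 0.03' >/dev/null;python3 -m jog '0 0 0 0 0 0 0.03; 0 0 0 0 0 0 0.03' ; python3 - <<'E'
from h import *
rep()
t=Cam("top");s=Cam("scene")
cr=t.im[150:300,220:340]; cv2.imwrite("pics/t14.png",cv2.resize(cr,None,fx=4,fy=4,interpolation=cv2.INTER_CUBIC))
cr=s.im[205:345,190:350]; cv2.imwrite("pics/s14.png",cv2.resize(cr,None,fx=4,fy=4,interpolation=cv2.INTER_CUBIC))
cv2.imwrite("pics/w14.png",Cam("wrist").im)
E
```

```text
t: 12.8
eef_pos: [0.4804, 0.099, 0.0189]
tool_rot: [0.002, -0.001, 1.0, 0.0]
contact_force: [-0.2, -0.0, -1.0]
gripper_width: 0.466
t 12.8 p [0.4804 0.099  0.0189] yaw -179.92 z [ 0.004  0.    -1.   ] F [-0.1506 -0.0456 -1.0164] w 0.466 q [ 0.2846  0.571  -0.7637  2.0957  0.6168  0.7058  0.6853]
```

View pics/t14.png

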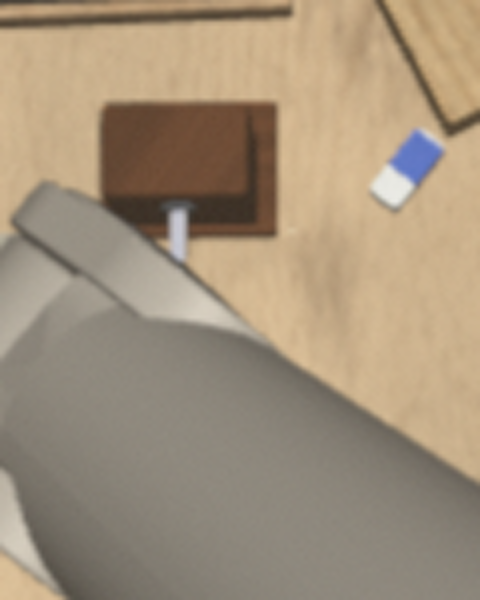

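View pics/s14.png

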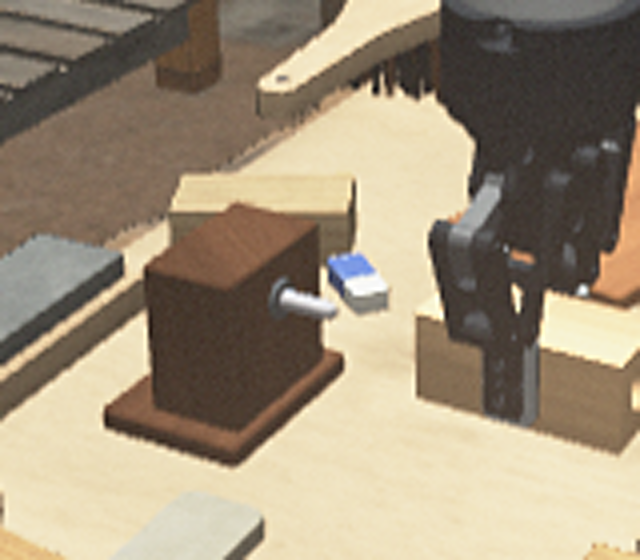

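View pics/w14.png

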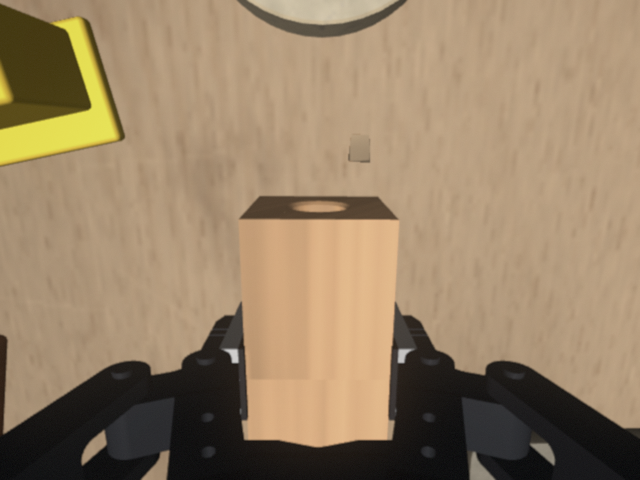

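```bash
python3 - <<'E'
from h import *
s=Cam("scene");t=Cam("top"); o,m=obs(); p=np.array(o["eef_pos"]);print(p)
c=p+[0,0,.0433]
for d in ([.045,.02,.02],[.045,.02,-.02],[-.045,.02,.02],[-.045,.02,-.02]): print(d,(s.proj(c+d)-[190,205])*4)
print(tri(t,(264.4,213.8),s,(273.6,282.3)), (s.proj([.575,.098,.06])-[190,205])*4,(t.proj([.575,.098,.06])-[220,150])*4)
E
```

```text
[0.4797 0.0984 0.0182]
[0.045, 0.02, 0.02] [409.5034 313.8538]
[0.045, 0.02, -0.02] [411.023  400.1769]
[-0.045, 0.02, 0.02] [616.9803 367.5464]
[-0.045, 0.02, -0.02] [614.1928 456.9766]
(array([0.5757, 0.0971, 0.0604]), np.float64(0.0042252764272680985)) [329.8095 310.2522] [177.8426 260.7358]
```

```bash
python3 -m jog '-0.02 -0.001 0.001 0 0 0 0.03; -0.04 -0.001 0.001 0 0 0 0.03; -0.047 -0.001 0.001 0 0 0 0.03; -0.052 -0.001 0.001 0 0 0 0.03; -0.055 -0.001 0.001 0 0 0 0.03' | grep -v rot ;python3 -m jog '-0.002 0 0 0 0 0 0.03; -0.002 0 0 0 0 0 0.03' | grep -v rot; python3 - <<'E'
from h import *
rep()
t=Cam("top");s=Cam("scene")
cr=s.im[205:345,190:350]; cv2.imwrite("pics/s15.png",cv2.resize(cr,None,fx=4,fy=4,interpolation=cv2.INTER_CUBIC))
E
```

```text
t: 13.55
eef_pos: [0.5335, 0.0977, 0.0162]
contact_force: [-0.1, 0.6, -0.4]
gripper_width: 0.462
t: 13.75
eef_pos: [0.535, 0.0976, 0.0161]
contact_force: [-0.7, -0.8, -0.5]
gripper_width: 0.465
t 13.75 p [0.535  0.0976 0.0161] yaw -179.81 z [-0.0001 -0.0009 -1.    ] F [-0.6987 -0.8133 -0.547 ] w 0.465 q [ 0.2781  0.6411 -0.7444  1.9715  0.6219  0.7711  0.7412]
```

View pics/s15.png

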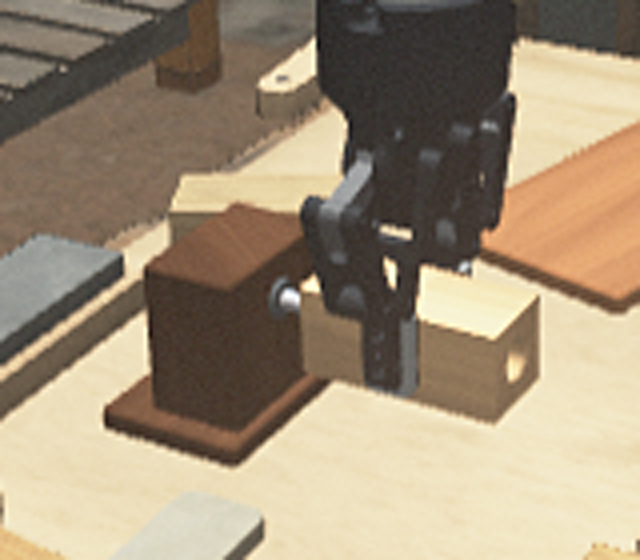

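```bash
python3 -m jog '-0.002 0 0 0 0 0 0.03; -0.004 0 0 0 0 0 0.03; -0.005 0 0 0 0 0 0.03' | grep -v rot; python3 -m jog '0 0 0 0 0 0 0.03' | grep -v rot
```

```text
t: 14.15
eef_pos: [0.5354, 0.0975, 0.0154]
contact_force: [-17.4, -0.2, 8.2]
gripper_width: 0.463
t: 14.25
eef_pos: [0.5354, 0.0975, 0.0152]
contact_force: [-14.2, -0.4, 6.7]
gripper_width: 0.462
```

The pin stopped at 5.4 mm with 17 N, so this end is the shallow recess. The deep hole must be the other end (tool +x). I back off and turn the blank half round.

```bash
python3 -m jog '0.02 0 0 0 0 0 0.03; 0.06 0 0 0 0 0 0.03; 0.07 0 -0.05 0 0 8 0.03; 0.07 0 -0.1 0 0 16 0.03; 0.07 0 -0.11 0 0 24 0.03' | grep -v rot; python3 -m jog '0 0 0 0 0 8.5 0.03; 0 0 0 0 0 17 0.03; 0 0 0 0 0 25.5 0.03; 0 0 0 0 0 34 0.03; 0 0 0 0 0 42.5 0.03' >/dev/null;python3 -m jog '0 0 0 0 0 8.5 0.03; 0 0 0 0 0 17 0.03; 0 0 0 0 0 25.5 0.03; 0 0 0 0 0 34 0.03; 0 0 0 0 0 42.5 0.03'|grep -v rot; python3 -c "
from h import *
rep(); print(delta([.48,.0985,.0167],frame(0)))"
```

```text
t: 14.75
eef_pos: [0.4733, 0.0992, 0.131]
contact_force: [1.0, -0.0, -1.1]
gripper_width: 0.458
t: 15.75
eef_pos: [0.4709, 0.0977, 0.1263]
contact_force: [0.6, -0.8, -2.0]
gripper_width: 0.461
t 15.75 p [0.4709 0.0977 0.1263] yaw 70.85 z [ 0.0018 -0.0005 -1.    ] F [ 0.6163 -0.7937 -2.0017] w 0.461 q [ 0.0997  0.3015 -0.5065  2.0594  0.199   0.8251 -0.8576]
(array([0.0037, 0.0082, 0.1096]), array([ 0.087 , -0.0722, 70.8463]))
```

```bash
python3 -m jog '0 0 0 0 0 8.5 0.03; 0 0 0 0 0 17 0.03; 0 0 0 0 0 25.5 0.03; 0 0 0 0 0 34 0.03; 0 0 0 0 0 42.5 0.03' >/dev/null;python3 -m jog '0 0 0 0 0 8.5 0.03; 0 0 0 0 0 17 0.03; 0 0 0 0 0 25.5 0.03; 0 0 0 0 0 28.3 0.03; 0 0 0 0 0 28.3 0.03'|grep -v rot; python3 -m jog '0 0 0 0 0 0 0.03; 0 0 0 0 0 0 0.03' >/dev/null;python3 -c "
from h import *
rep(); print(delta([.48,.0985,.0167],frame(0)))"
```

```text
t: 16.75
eef_pos: [0.4708, 0.0978, 0.1263]
contact_force: [0.8, 0.1, -1.9]
gripper_width: 0.463
t 16.95 p [0.4708 0.0976 0.1262] yaw 0.44 z [ 0.0013 -0.0005 -1.    ] F [-0.5706 -0.2592 -1.2118] w 0.462 q [-0.0948  0.2749 -0.2781  2.0716  0.1046  0.8068 -1.9986]
(array([ 0.0091, -0.0009,  0.1095]), array([ 0.0263, -0.074 ,  0.4408]))
```

```bash
python3 -m jog '0.009 -0.001 0.04 0 0 0.4 0.03; 0.009 -0.001 0.08 0 0 0.4 0.03; 0.009 -0.001 0.109 0 0 0.4 0.03;0.009 -0.001 0.109 0 0 0.4 0.03' >/dev/null; python3 -m jog '0 0 0 0 0 0 0.03' >/dev/null; python3 - <<'E'
from h import *
rep()
t=Cam("top");s=Cam("scene")
cr=s.im[205:345,190:350]; cv2.imwrite("pics/s16.png",cv2.resize(cr,None,fx=4,fy=4,interpolation=cv2.INTER_CUBIC))
cv2.imwrite("pics/w16.png",Cam("wrist").im)
E
```

```text
t 17.45 p [0.4799 0.0987 0.0175] yaw -0.0 z [ 0.0004 -0.0005 -1.    ] F [ 0.5525 -0.1081 -0.7838] w 0.467 q [-0.1383  0.4659 -0.2334  2.1217  0.194   0.5732 -2.082 ]
```

View pics/s16.png

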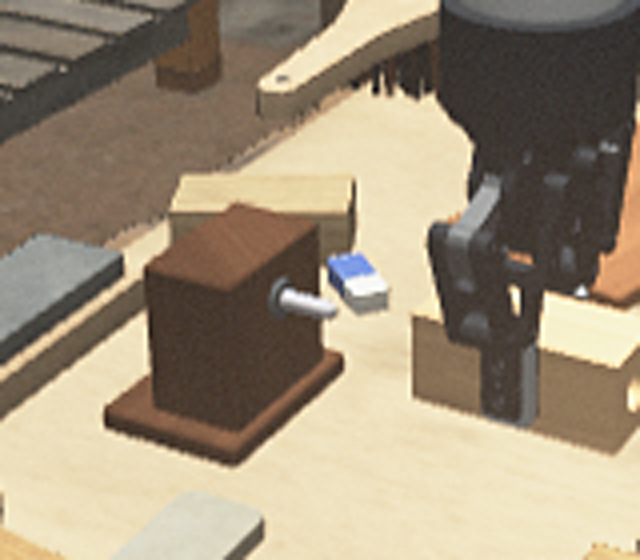

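View pics/w16.png

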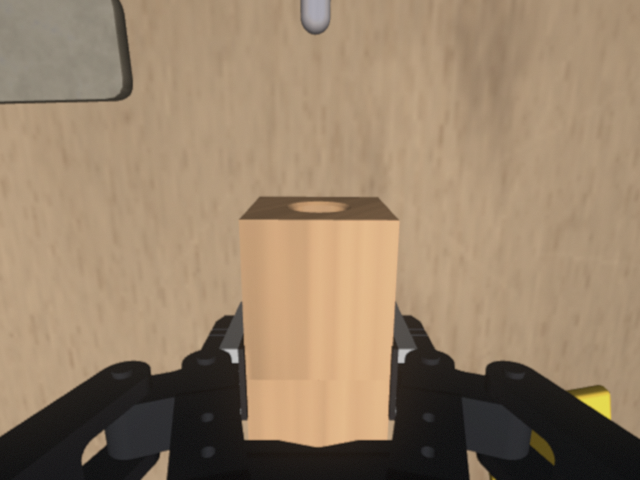

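The pin tip is at wrist column 315 and the hole at 318, so they are aligned. Inserting.

```bash
python3 -m jog '0.02 0 0.001 0 0 0 0.03; 0.04 0 0.001 0 0 0 0.03; 0.047 0 0.001 0 0 0 0.03; 0.051 0 0.001 0 0 0 0.03; 0.055 0 0.001 0 0 0 0.03'|grep -v rot; python3 -m jog '0.003 0 0 0 0 0 0.03; 0.006 0 0 0 0 0 0.03; 0.009 0 0 0 0 0 0.03; 0.009 0 0 0 0 0 0.03' |grep -v rot
```

```text
t: 18.1
eef_pos: [0.5346, 0.0985, 0.0167]
contact_force: [0.5, 0.2, -1.6]
gripper_width: 0.461
t: 18.5
eef_pos: [0.5442, 0.0985, 0.0163]
contact_force: [-0.2, 0.2, -0.3]
gripper_width: 0.463
```

Already 14 mm in with no force, so this is the deep end. I go on to about 23 mm and hold.

```bash
python3 -m jog '0.003 0 0 0 0 0 0.03; 0.006 0 0 0 0 0 0.03; 0.0095 0 0 0 0 0 0.03; 0.0095 0 0 0 0 0 0.03; 0.0095 0 0 0 0 0 0.03' |grep -v rot; python3 -m jog '0 0 0 0 0 0 0.03; 0 0 0 0 0 0 0.03'|grep -v rot; python3 - <<'E'
from h import *
rep()
cr=Cam("scene").im[205:345,190:350]; cv2.imwrite("pics/s17.png",cv2.resize(cr,None,fx=4,fy=4,interpolation=cv2.INTER_CUBIC))
E
```

```text
t: 19.0
eef_pos: [0.5535, 0.0985, 0.0162]
contact_force: [0.2, -0.4, -1.4]
gripper_width: 0.464
t: 19.2
eef_pos: [0.5534, 0.0985, 0.0163]
contact_force: [-0.4, 0.2, -0.5]
gripper_width: 0.462
t 19.2 p [0.5534 0.0985 0.0163] yaw -0.03 z [ 0.0012 -0.0005 -1.    ] F [-0.3702  0.1799 -0.5261] w 0.462 q [-0.1131  0.5519 -0.2237  1.9561  0.194   0.6529 -2.0305]
```

View pics/s17.png

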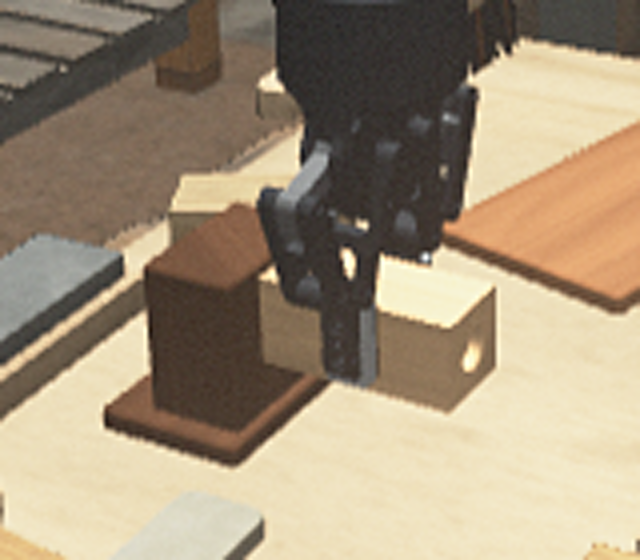

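This end went in about 23 mm with no force (s17: the blank's end is nearly at the gauge face), so it is the deep one. I withdraw, and fit a small kinematic model from the logged poses to choose a reachable upright pose.

```bash
python3 -m jog '-0.02 0 0 0 0 0 0.03; -0.05 0 0 0 0 0 0.03; -0.075 0 -0.03 0 0 0 0.03; -0.075 0 -0.08 0 0 0 0.03; -0.075 0 -0.13 0 0 0 0.03' |grep -v rot; python3 -m jog '0 0 -0.05 0 0 0 0.03; 0 0 -0.1 0 0 0 0.03; 0 0 -0.1 0 0 0 0.03'|grep -v rot; cat > kin.py <<'E'
from h import *
from itertools import product
from scipy.optimize import least_squares
D=[([ 1.0329,0.4771,0.0224,1.5555,-0.0115,1.1093,-0.0831],[0.2812,-0.6136,0.2048],24.62),
([0.5237,0.4293,-0.3242,1.8712,0.1746,0.8725,-0.1126],[0.53,-0.2106,0.1169],77.03),
([0.6391*0+0.8063,0.6391,-0.387,1.822,0.0345,0.7733,0.2362],[0.5147,-0.2849,0.0221],None),
([0.6033,0.4049,-0.6356,1.8304,0.2825,0.9972,0.4525],[0.5511,-0.1185,0.168],124.45),
([0.2781,0.6411,-0.7444,1.9715,0.6219,0.7711,0.7412],[0.535,0.0976,0.0161],-179.81),
([0.0997,0.3015,-0.5065,2.0594,0.199,0.8251,-0.8576],[0.4709,0.0977,0.1263],70.85),
([-0.1131,0.5519,-0.2237,1.9561,0.194,0.6529,-2.0305],[0.5534,0.0985,0.0163],-0.03)]
def fk(q,par,sg):
    d,a,b,L,c1,c7=par
    r=lambda ax,t:R.from_rotvec(np.array(ax)*t)
    A=r([0,0,1],sg[0]*q[0]+c1)*r([0,1,0],q[1]); p=np.array([0,0,d])+A.apply([0,0,a])
    A=A*r([0,0,1],sg[1]*q[2])*r([0,1,0],q[3]); p=p+A.apply([0,0,b])
    A=A*r([0,0,1],sg[2]*q[4])*r([0,1,0],q[5])*r([0,0,1],sg[3]*q[6]+c7); p=p+A.apply([0,0,L])
    return p,A
def res(par,sg):
    e=[]
    for q,p,y in D:
        P,A=fk(q,par,sg); e+=list((P-p)*5)
        if y is not None: e+=list((A.inv()*R.from_matrix(frame(y))).as_rotvec())
    return e
if __name__=="__main__":
    best=None
    for sg in product([1,-1],repeat=4):
        for c1 in (-2.17,-1.57,2.17,0):
            for c7 in (0,1.57,-1.57,3.14):
                f=least_squares(res,[.36,.42,.4,.3,c1,c7],args=(sg,),max_nfev=60)
                if best is None or f.cost<best[0]: best=(f.cost,sg,f.x)
    print(best); import pickle; pickle.dump(best,open("kin.pkl","wb"))
E
python3 kin.py; python3 -c "
from h import *
rep()"
```

```text
t: 19.75
eef_pos: [0.4764, 0.0984, 0.1472]
contact_force: [2.0, 0.4, -1.1]
gripper_width: 0.463
t: 20.05
eef_pos: [0.4822, 0.1001, 0.2535]
contact_force: [1.0, -0.0, -1.4]
gripper_width: 0.462
(np.float64(0.005942033440049564), (-1, -1, -1, -1), array([ 0.296 ,  0.5377,  0.4682,  0.3672, -0.1044,  1.4664]))
t 20.05 p [0.4822 0.1001 0.2535] yaw -0.04 z [ 0.0143  0.0026 -0.9999] F [ 1.0041 -0.0294 -1.4104] w 0.462 q [-0.0651  0.1358 -0.2939  1.9154  0.0473  1.0823 -1.9496]
```

```bash
cat > plan.py <<'E'
from kin import *
import pickle
_,sg,par=pickle.load(open("kin.pkl","rb"))
lo=np.array([-2.96,-.34,-1.41,.24,-1.37,.17,-2.96])+.03; hi=np.array([2.96,2.1,1.46,2.44,4.51,1.92,2.96])-.03
def ik(q0,P,M):
    f=lambda q: np.concatenate([(fk(q,par,sg)[0]-P)*10,(fk(q,par,sg)[1].inv()*R.from_matrix(M)).as_rotvec()*3,(q-q0)*.01])
    s=least_squares(f,np.clip(q0,lo+1e-4,hi-1e-4),bounds=(lo,hi),max_nfev=40)
    return s.x,np.linalg.norm(f(s.x)[:6])
q0=np.array([-0.0651,0.1358,-0.2939,1.9154,0.0473,1.0823,-1.9496]); P0=np.array([.482,.1,.2535])
if __name__=="__main__":
  for P1 in ([.55,.1,.35],[.65,0,.4],[.6,0,.5],[.5,-.1,.45]):
    for psi in (-90,-60,-30,0,30,60,90):
        q=q0; err=0; mx=0
        for k in range(1,11):
            P=P0+(np.array(P1)-P0)*k/10; qn,e=ik(q,P,frame(psi*k/10)); mx=max(mx,abs(qn-q).max()); q=qn; err=max(err,e)
        e1=err
        for k in range(1,13):
            qn,e=ik(q,np.array(P1),frame(psi,7.5*k)); mx=max(mx,abs(qn-q).max()); q=qn; err=max(err,e)
        print(P1,psi,"err",round(e1,3),round(err,3),"last",round(e,3),"maxstep",round(mx,2),q.round(2))
E
python3 plan.py
```

```text
[0.55, 0.1, 0.35] -90 err 0.013 1.283 last 1.283 maxstep 0.67 [-1.43  1.32  1.43  1.41  0.21  1.57 -2.93]
[0.55, 0.1, 0.35] -60 err 0.0 1.501 last 1.501 maxstep 0.63 [-1.69  1.15  1.43  1.74  0.25  1.08 -2.93]
[0.55, 0.1, 0.35] -30 err 0.0 2.03 last 2.03 maxstep 1.08 [ 0.61 -0.31 -1.04  2.18  0.82  0.5  -2.93]
[0.55, 0.1, 0.35] 0 err 0.0 1.715 last 1.715 maxstep 0.54 [-0.05 -0.31 -0.34  2.34  1.09  0.2  -2.93]
[0.55, 0.1, 0.35] 30 err 0.0 1.387 last 1.387 maxstep 1.02 [-1.17 -0.31  1.43  2.33 -1.34  0.81  0.47]
[0.55, 0.1, 0.35] 60 err 0.0 0.0 last 0.0 maxstep 0.5 [ 1.27  0.76 -1.07  2.27 -1.34  0.95  0.97]
[0.55, 0.1, 0.35] 90 err 0.0 0.0 last 0.0 maxstep 0.18 [ 0.72  0.72 -0.52  1.84 -1.04  1.59  0.74]
[0.65, 0, 0.4] -90 err 0.0 1.116 last 1.116 maxstep 0.48 [-1.19  1.23  1.43  1.29  0.25  1.47 -2.93]
[0.65, 0, 0.4] -60 err 0.0 1.344 last 1.344 maxstep 0.47 [-1.44  1.    1.43  1.66  0.34  0.93 -2.93]
[0.65, 0, 0.4] -30 err 0.0 1.675 last 1.675 maxstep 1.37 [-1.55  0.67  1.43  1.91  0.56  0.42 -2.93]
[0.65, 0, 0.4] 0 err 0.0 1.554 last 1.554 maxstep 1.19 [ 0.56 -0.27 -0.53  2.21 -1.
[... 1006 characters left out ...]
.45] -90 err 0.0 1.501 last 1.501 maxstep 1.01 [-1.3   0.99  1.43  1.61  0.44  1.38 -2.93]
[0.5, -0.1, 0.45] -60 err 0.0 1.911 last 1.911 maxstep 0.57 [ 0.77 -0.31 -1.    2.01  0.87  0.96 -2.93]
[0.5, -0.1, 0.45] -30 err 0.0 1.679 last 1.679 maxstep 0.39 [ 0.22 -0.31 -0.33  2.22  1.08  0.43 -2.93]
[0.5, -0.1, 0.45] 0 err 0.0 1.327 last 1.327 maxstep 0.5 [ 0.14 -0.31  0.58  2.33 -1.34  0.9   0.23]
[0.5, -0.1, 0.45] 30 err 0.0 0.504 last 0.504 maxstep 0.83 [-0.7  -0.31  1.43  2.32 -1.34  1.14  0.56]
[0.5, -0.1, 0.45] 60 err 0.0 0.0 last 0.0 maxstep 0.18 [ 0.76  0.39  0.07  2.   -1.28  1.86  0.77]
[0.5, -0.1, 0.45] 90 err 0.0 0.0 last 0.0 maxstep 0.23 [ 1.06  0.7  -0.63  1.6  -0.88  1.89  0.51]
```

```bash
python3 -m jog '0 0 -0.05 0 0 -8.5 0.03; 0.03 0.02 -0.09 0 0 -17 0.03; 0.06 0.04 -0.13 0 0 -25.5 0.03; 0.09 0.06 -0.145 0 0 -34 0.03; 0.12 0.08 -0.145 0 0 -42.5 0.03'|grep -v rot; python3 -m jog '0 0 0 0 0 -8.5 0.03; 0 0 0 0 0 -17 0.03; 0 0 0 0 0 -25.5 0.03; 0 0 0 0 0 -34 0.03; 0 0 0 0 0 -42.5 0.03'|grep -v rot; python3 -m jog '0 0 0 0 0 0 0.03; 0 0 0 0 0 0 0.03'|grep -v rot; python3 -c "
from h import *
rep(); print(delta([.65,0,.4],frame(90)))"
```

```text
t: 20.55
eef_pos: [0.6006, 0.0176, 0.3946]
contact_force: [0.8, 0.9, -0.8]
gripper_width: 0.459
t: 21.05
eef_pos: [0.5977, 0.0186, 0.3901]
contact_force: [0.9, 0.2, -1.2]
gripper_width: 0.459
t: 21.25
eef_pos: [0.5977, 0.0186, 0.3907]
contact_force: [0.6, 0.2, -0.3]
gripper_width: 0.462
t 21.25 p [0.5977 0.0186 0.3907] yaw 84.74 z [ 0.0002 -0.0006 -1.    ] F [ 0.6462  0.2436 -0.3079] w 0.462 q [ 0.1484  0.2614 -0.3638  1.4612  0.0936  1.436  -0.3085]
(array([-0.0137,  0.0537, -0.0093]), array([ 0.0109,  0.0348, -5.2607]))
```

```bash
python3 -m jog '-0.007 0.025 -0.005 0 0 -3 0.03; -0.014 0.053 -0.009 0 0 -5.3 0.03; -0.014 0.053 -0.009 0 0 -5.3 0.03'|grep -v rot; python3 -m jog '0 0 0 0 8 0 0.03; 0 0 0 0 16 0 0.03; 0 0 0 0 24 0 0.03; 0 0 0 0 32 0 0.03; 0 0 0 0 40 0 0.03'|grep -v rot; python3 -c "
from h import *
rep(); print(delta([.65,0,.4],frame(90,90)))"
```

```text
t: 21.55
eef_pos: [0.6517, -0.002, 0.3992]
contact_force: [0.9, 0.3, -1.7]
gripper_width: 0.464
t: 22.05
eef_pos: [0.6496, -0.0004, 0.4013]
contact_force: [0.4, 0.4, -1.5]
gripper_width: 0.46
t 22.05 p [ 0.6496 -0.0004  0.4013] yaw 90.09 z [ 0.0002  0.6457 -0.7636] F [ 0.4209  0.4144 -1.456 ] w 0.46 q [ 0.5451  0.4671 -0.4499  1.3473 -0.5002  1.4814  0.2039]
(array([-0.0006,  0.0004,  0.0012]), array([-0.0181, 49.7801,  0.0673]))
```

```bash
python3 -m jog '0 0 0 0 8 0 0.03; 0 0 0 0 16 0 0.03; 0 0 0 0 24 0 0.03; 0 0 0 0 32 0 0.03; 0 0 0 0 40 0 0.03'|grep -v rot; python3 -m jog '0 0 0 0 5 0 0.03; 0 0 0 0 10 0 0.03; 0 0 0 0 10 0 0.03; 0 0 0 0 10 0 0.03;0 0 0 0 10 0 0.03'|grep -v rot; python3 - <<'E'
from h import *
rep(); print(delta([.65,0,.4],frame(90,90)))
cv2.imwrite("pics/s20.png",Cam("scene").im)
cv2.imwrite("pics/w20.png",Cam("wrist").im);cv2.imwrite("pics/t20.png",Cam("top").im)
E
```

```text
t: 22.55
eef_pos: [0.6497, -0.0011, 0.4001]
contact_force: [-0.2, 1.0, -1.8]
gripper_width: 0.463
t: 23.05
eef_pos: [0.6497, 0.0006, 0.4017]
contact_force: [-0.7, -0.1, 0.2]
gripper_width: 0.46
t 23.05 p [0.6497 0.0006 0.4017] yaw 127.85 z [-0.0051  1.     -0.0033] F [-0.6712 -0.0754  0.1754] w 0.46 q [ 0.7982  0.8199 -0.6297  1.4548 -1.0157  1.6182  0.5362]
(array([-0.0017,  0.0003, -0.0006]), array([-0.2943,  0.1859,  0.1437]))
```

View pics/s20.png

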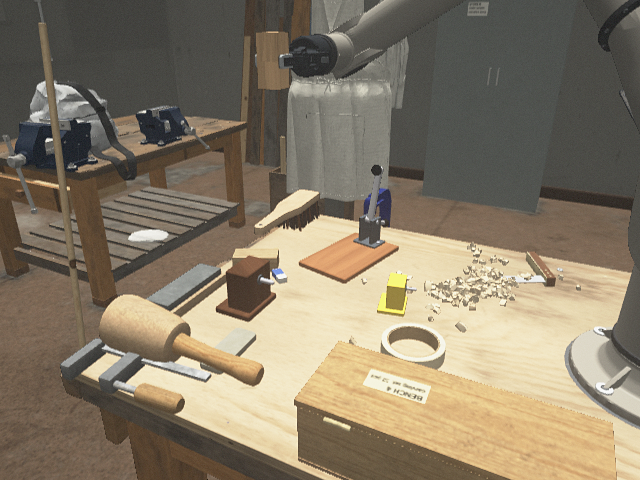

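View pics/t20.png

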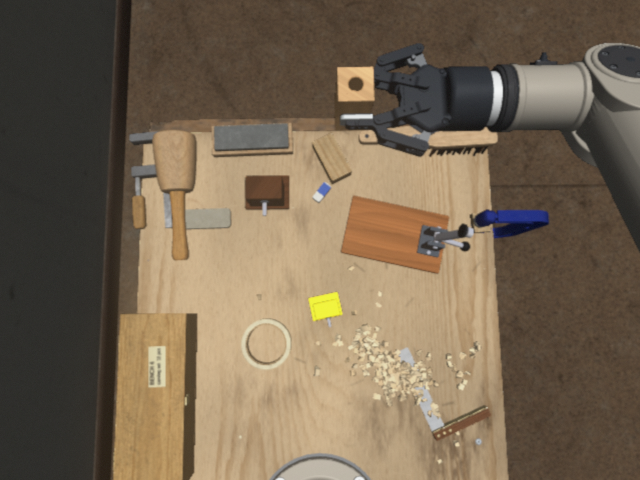

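The top view shows the blank upright with a dark, deep hole facing up at (356,85). The lever's two ends are still over at (463,232) and (464,245), and the bystanders are unmoved. I let it settle, check, and hand in.

```bash
python3 -m jog '0 0 0 0 0 0 0.03; 0 0 0 0 0 0 0.03; 0 0 0 0 0 0 0.03; 0 0 0 0 0 0 0.03; 0 0 0 0 0 0 0.03'; python3 - <<'E'
from h import *
from station import workorder
o,m=obs(); rep(); print("tilt deg",np.degrees(np.arccos(m[2,0])),"qd",np.abs(o["joint_vel"]).max())
t=Cam("top")
for n,u,z in [("eraser",(322,192),.013),("stone",(207,218),.011),("off",(331,157.5),.032)]: print(n,t.plane(*u,z))
print(workorder.hand_in())
E
```

```text
t: 23.7
eef_pos: [0.6495, 0.0, 0.4004]
tool_rot: [-0.501, 0.499, 0.502, 0.499]
contact_force: [0.2, -0.1, -1.5]
gripper_width: 0.461
t 23.7 p [0.6495 0.     0.4004] yaw 153.27 z [-0.0046  1.     -0.0005] F [ 0.2198 -0.1389 -1.4784] w 0.461 q [ 0.7992  0.8224 -0.6294  1.4561 -1.0162  1.6185  0.5377]
tilt deg 0.06658702756293419 qd 0.002575392290951383
eraser [ 0.6301 -0.0138  0.013 ]
stone [0.5797 0.2191 0.011 ]
off [ 0.6963 -0.0325  0.032 ]
the job is handed in; nothing more can be done
None
```

The job is handed in at about 24 s: the blank is held upright with its deep hole up, about 40 cm above the bench. The hand-in gave no verdict.

- **Lever:** I pushed it over to its stop. My first push passed over the ball without touching it, because the real fingertips sit about 25 mm behind the reported TCP. I allowed for that on every later move. The camera views put the raised lever at about 1.8 rad.
- **Feeling the ends:** One end stopped the pin at about 5.4 mm with 17 N, so that is the shallow recess. After a half turn, the other end took the pin about 23 mm with no force, so that is the deep hole.
- **Last checks:**
  - **Blank:** The tool axis along the blank is 0.07° from vertical. The top view shows the dark deep hole facing up.
  - **Grip:** The opening is steady at 39 mm, and the arm is at rest.
  - **Lever:** It still looks fully up in both views.
  - **Bystanders:** By eye, the slip stone, the offcut and the eraser are in the same places in the last pictures. I did not measure them again. The positions my last script printed came from hand-read pixels, so they do not confirm it.

Apart from the TCP offset, no checks failed or disagreed.

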